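Photograph three-sided specimen blocks and file them in the latching tray

ROBOT

A 7-joint arm with a two-finger parallel gripper is mounted at the origin on the work surface. World frame = base frame: x ahead of the robot, y to its left, z up, the work surface at z = 0. Lengths are in m, angles in rad, forces in N, time in s.
With the tool pointing down it reaches from about 0.4 to 0.875 m from the base axis. Payload 6.5 kg.
Tool frame: the origin (TCP) lies midway between the tips of the shut fingers; the grasp point (between the pads) lies 19 mm behind it; z points along the fingers, y is the line along which they close (so a half turn about z gives the same grasp; the last joint's range is limited). The gripper opens to 85 mm and grips with 20 to 120 N. Pads are 22 mm wide; open, the fingers measure 114 mm over their backs; the gripper's body (76 mm by 85 mm) begins 54 mm behind the grasp point. The pads swing forward as they close: fully open they stand 13 mm farther back than shut.
Start: joints at [1.257, 0.536, -0.004, 1.538, 0.003, 1.067, -0.071], TCP at [0.159, -0.63, 0.231] pointing down, gripper open.
Joint ranges: [-2.7, 2.7], [-0.37, 2.16], [-1.27, 1.26], [0.24, 2.4], [-1.31, 4.45], [0.19, 1.91], [-2.76, 2.76]. Speed limits (rad/s): [2.39, 2.39, 3.14, 3.14, 3.14, 3.14, 3.14].

INTERFACE

Orientations are given as a rotation vector (axis times angle).
In Python, from cell import read_state, camera, close_job gives the robot as it stands.
- The arm moves only by the tool move_arm, never from a script. Its arguments are lists of equal length, an entry for each row: "linear": the shift along the tool's x, y, z in mm, a list of three; "dr": the turn, a rotation vector about the tool's x, y, z in rad, a list of three. In form: {"linear": [[x, y, z], ...], "dr": [[rx, ry, rz], ...]}. A call has 1 to 8 rows; each row shifts and turns the commanded pose from where the row before left it, along the tool's axes as they then stand; what a row does not reach is not made up. A row lasts 1/12 s, in which the tool goes at most 41.7 mm and 7.16 degrees, less where a joint would pass 70% of its speed; a pose out of reach is approached as far as the arm can. A call is refused whole if a number of a shift passes 41.7 or a number of a turn 0.125, either way. A call with a gripper value outside its range is refused whole. "grip" is the closure in counts, from 0 (fully open) to 255 (shut), set as the call begins (left out, the last holds). The fingers move at their own pace and stop on an object; the grip force is fixed at half the most. Time passes only in rows, so rows that do not move let the fingers close. It gives the time, the measured TCP pose, the force, the opening and the grip force at its end, in the units of the state.
- read_state(): the state, without advancing time (a new reading comes with each control period).
- camera(name): name is "scene" or "top" or "wrist"; returns a dict with "color" (400x640x3 uint8, blue, green, red), "range_z" (400x640 float32, m along the optical axis (not along the pixel's ray), 0 where there is no reading), "vertical_fov" (degrees; the focal length in pixels is half the picture's height over the tangent of half this angle, whatever the lens; pixels are square), "cx", "cy" (the principal point, pixels), "world_to_cam" (4x4, takes a point from world to camera coordinates). Camera axes: x right, y up, looking along -z (the intrinsics and any distortion apply to the point x, -y, -z); pixel columns grow to the right and rows downward; lengths in m; the calibration is good to about 2 mm. A picture is of the moment at which its call begins.
- close_job(): hands the job in; it is judged then, once.
The state is a dict: "clock": time; "q": joint angles; "joint_velocities": joint speeds; "tau": joint torques, N m; "tool_pos": TCP position; "eef_rot": TCP orientation; "ft_force": force on the tool from outside, world axes, zero at the start; "ft_torque": the same for the moment, N m; "opening": opening from 0.0 (shut) to 1.0 (fully open); "grip_force": force on a finger pad.
Only numpy, scipy, OpenCV 4.12 (cv2) and the standard library are available. Lean on these libraries where they do the work, as an engineer would, in place of code of your own. Each camera call takes 0.05 s, during which the arm holds its last target. There are 200 camera calls.

TASK

Photograph the specimen blocks on the table, shortest first: hold each one upright and level with the camera lens, centred above the white ring, and turn it so that first its side with one pip, then two pips, then three pips squarely faces the lens, keeping still for about a second each time. Stand all the blocks upright in the sliding tray, and only then push the tray in with its black pad until the push-push latch catches, let go, and check that it has stayed in with the blocks still standing in it. Do not knock the camera, the beaker or the petri dish.

Things in the scene. Friction and masses are not known exactly. Their poses are not given: they have to be found in the camera images.
- short_mid (a point): middle of the short specimen block (may be absent), at half height. It is an upright three-sided resin prism 36 mm high with steel foot and black cap; each side 22 mm, each corner 45 mm from its axis. On the cap a grip tab 26 mm wide along the block's x, 14 mm thick along its y and 34 mm high: its top is 52 mm above this point. z is up. Side 1 (one white pip on the cap) faces +x.
- short_side1 (a point): middle of side 1 of the short block, 22 mm from the block's axis (this side has one white pip by it on the cap and is turned 0 degrees anticlockwise from the block's +x, seen from above). Its x axis points straight out of the side, z up. It moves with the block
- short_side2 (a point): middle of side 2 of the short block, 22 mm from the block's axis (this side has two white pips by it on the cap and is turned 120 degrees anticlockwise from the block's +x, seen from above). Its x axis points straight out of the side, z up. It moves with the block
- short_side3 (a point): middle of side 3 of the short block, 22 mm from the block's axis (this side has three white pips by it on the cap and is turned 240 degrees anticlockwise from the block's +x, seen from above). Its x axis points straight out of the side, z up. It moves with the block
- medium_mid (a point): middle of the medium specimen block (may be absent), at half height. It is an upright three-sided resin prism 52 mm high with steel foot and black cap; each side 22 mm, each corner 45 mm from its axis. On the cap a grip tab 26 mm wide along the block's x, 14 mm thick along its y and 34 mm high: its top is 60 mm above this point. z is up. Side 1 (one white pip on the cap) faces +x.
- medium_side1 (a point): middle of side 1 of the medium block, 22 mm from the block's axis (this side has one white pip by it on the cap and is turned 0 degrees anticlockwise from the block's +x, seen from above). Its x axis points straight out of the side, z up. It moves with the block
- medium_side2 (a point): middle of side 2 of the medium block, 22 mm from the block's axis (this side has two white pips by it on the cap and is turned 120 degrees anticlockwise from the block's +x, seen from above). Its x axis points straight out of the side, z up. It moves with the block
- medium_side3 (a point): middle of side 3 of the medium block, 22 mm from the block's axis (this side has three white pips by it on the cap and is turned 240 degrees anticlockwise from the block's +x, seen from above). Its x axis points straight out of the side, z up. It moves with the block
- tall_mid (a point): middle of the tall specimen block (may be absent), at half height. It is an upright three-sided resin prism 68 mm high with steel foot and black cap; each side 22 mm, each corner 45 mm from its axis. On the cap a grip tab 26 mm wide along the block's x, 14 mm thick along its y and 34 mm high: its top is 68 mm above this point. z is up. Side 1 (one white pip on the cap) faces +x.
- tall_side1 (a point): middle of side 1 of the tall block, 22 mm from the block's axis (this side has one white pip by it on the cap and is turned 0 degrees anticlockwise from the block's +x, seen from above). Its x axis points straight out of the side, z up. It moves with the block
- tall_side2 (a point): middle of side 2 of the tall block, 22 mm from the block's axis (this side has two white pips by it on the cap and is turned 120 degrees anticlockwise from the block's +x, seen from above). Its x axis points straight out of the side, z up. It moves with the block
- tall_side3 (a point): middle of side 3 of the tall block, 22 mm from the block's axis (this side has three white pips by it on the cap and is turned 240 degrees anticlockwise from the block's +x, seen from above). Its x axis points straight out of the side, z up. It moves with the block
- spot (a point): the picture spot of the inspection camera, in the air 85 mm above the table, straight above the white ring (52 mm across) on the camera's dark base plate (6 mm thick). Its x axis points from the spot level to the lens
- lens (a point): middle of the front glass of the camera's level lens barrel (38 mm across), 100 mm from the spot along the spot's x axis and 85 mm above the table. The camera's head behind it is 50 mm wide and reaches 110 mm above the table. The camera is fixed to the table
- tray_floor (a point): middle of the floor of the grey sliding tray, 26 mm above the table. Inside 104 mm deep (x) and 320 mm wide (y), rim 18 mm above the floor. Three round felt patches at y = -105, 0 and 105 mm are good places; anywhere in the tray will do. x points the way the tray is pushed in; the point moves with the tray
- pad (a point): middle of the front face of the black push pad on the tray's front (robot's) side; the face is 80 mm wide (y), 36 mm high, its top 60 mm above the table, looks along minus x of the tray, and stands 78 mm in front of the tray's middle. It moves with the tray
- tray (a joint): how far the tray is in: 0 out (as at the start), 0.050 at the stop. A spring of 3 to 6 N pushes it out. Push-push latch: pushed fully to the stop (about 10 N) and let go, it comes back to about 0.040 and is held there, latched. Pushed to the stop once more and let go, it is released and springs out to 0. Pushed less far, it springs out too
- beaker: glass beaker, 74 mm across, 100 mm high, standing upright; origin at the middle of its underside. A bystander
- dish: closed petri dish, 90 mm across, 14 mm high; origin at the middle of its underside. A bystander
- camera: the inspection camera on its base plate (240 by 90 mm), fixed; origin on the table under the spot, x from the spot to the lens
Things that resemble listed ones, but are neither listed nor needed, are in the scene too. What is shaped like the part that bears short_mid but blue or pink is not meant.

How it is judged:
On the way, in this order (a step that is already met when the one before it is completed fails the run):
1. the short block is held still at the picture spot with its side with one pip facing the lens (distance between short_mid and spot below 0.025 m and x of lens in the frame of short_side1 above 0.05 m and y of lens in the frame of short_side1 between -0.03 and 0.03 m and angle between short_mid's own z axis and vertical below 0.2 rad and linear speed of short below 0.03 m/s), for 0.4 s.
2. the short block is held still at the picture spot with its side with two pips facing the lens (distance between short_mid and spot below 0.025 m and x of lens in the frame of short_side2 above 0.05 m and y of lens in the frame of short_side2 between -0.03 and 0.03 m and angle between short_mid's own z axis and vertical below 0.2 rad and linear speed of short below 0.03 m/s), for 0.4 s.
3. the short block is held still at the picture spot with its side with three pips facing the lens (distance between short_mid and spot below 0.025 m and x of lens in the frame of short_side3 above 0.05 m and y of lens in the frame of short_side3 between -0.03 and 0.03 m and angle between short_mid's own z axis and vertical below 0.2 rad and linear speed of short below 0.03 m/s), for 0.4 s.
4. the medium block is held still at the picture spot with its side with one pip facing the lens (distance between medium_mid and spot below 0.025 m and x of lens in the frame of medium_side1 above 0.05 m and y of lens in the frame of medium_side1 between -0.03 and 0.03 m and angle between medium_mid's own z axis and vertical below 0.2 rad and linear speed of medium below 0.03 m/s), for 0.4 s.
5. the medium block is held still at the picture spot with its side with two pips facing the lens (distance between medium_mid and spot below 0.025 m and x of lens in the frame of medium_side2 above 0.05 m and y of lens in the frame of medium_side2 between -0.03 and 0.03 m and angle between medium_mid's own z axis and vertical below 0.2 rad and linear speed of medium below 0.03 m/s), for 0.4 s.
6. the medium block is held still at the picture spot with its side with three pips facing the lens (distance between medium_mid and spot below 0.025 m and x of lens in the frame of medium_side3 above 0.05 m and y of lens in the frame of medium_side3 between -0.03 and 0.03 m and angle between medium_mid's own z axis and vertical below 0.2 rad and linear speed of medium below 0.03 m/s), for 0.4 s.
7. the tall block is held still at the picture spot with its side with one pip facing the lens (distance between tall_mid and spot below 0.025 m and x of lens in the frame of tall_side1 above 0.05 m and y of lens in the frame of tall_side1 between -0.03 and 0.03 m and angle between tall_mid's own z axis and vertical below 0.2 rad and linear speed of tall below 0.03 m/s), for 0.4 s.
8. the tall block is held still at the picture spot with its side with two pips facing the lens (distance between tall_mid and spot below 0.025 m and x of lens in the frame of tall_side2 above 0.05 m and y of lens in the frame of tall_side2 between -0.03 and 0.03 m and angle between tall_mid's own z axis and vertical below 0.2 rad and linear speed of tall below 0.03 m/s), for 0.4 s.
9. the tall block is held still at the picture spot with its side with three pips facing the lens (distance between tall_mid and spot below 0.025 m and x of lens in the frame of tall_side3 above 0.05 m and y of lens in the frame of tall_side3 between -0.03 and 0.03 m and angle between tall_mid's own z axis and vertical below 0.2 rad and linear speed of tall below 0.03 m/s), for 0.4 s.
10. all the blocks stand in the tray while it is still out (x of short_mid in the frame of tray_floor between -0.035 and 0.035 m and y of short_mid in the frame of tray_floor between -0.145 and 0.145 m and z of short_mid in the frame of tray_floor between 0.012 and 0.024 m and angle between each of short_mid, medium_mid, tall_mid's own z axis and vertical below 0.12 rad and linear speed of each of short, medium, tall below 0.02 m/s and x of medium_mid in the frame of tray_floor between -0.035 and 0.035 m and y of medium_mid in the frame of tray_floor between -0.145 and 0.145 m and z of medium_mid in the frame of tray_floor between 0.02 and 0.032 m and x of tall_mid in the frame of tray_floor between -0.035 and 0.035 m and y of tall_mid in the frame of tray_floor between -0.145 and 0.145 m and z of tall_mid in the frame of tray_floor between 0.028 and 0.04 m and value of joint tray below 0.02 m), for 0.2 s.
At the end, for the whole second after the job is handed in: Every block present stands upright (within 7 degrees) and at rest on the tray's floor, and the tray is latched: pushed in 30 to 45 mm and staying there by itself (x of short_mid in the frame of tray_floor between -0.035 and 0.035 m and y of short_mid in the frame of tray_floor between -0.145 and 0.145 m and z of short_mid in the frame of tray_floor between 0.012 and 0.024 m and angle between each of short_mid, medium_mid, tall_mid's own z axis and vertical below 0.12 rad and linear speed of each of short, medium, tall below 0.02 m/s and x of medium_mid in the frame of tray_floor between -0.035 and 0.035 m and y of medium_mid in the frame of tray_floor between -0.145 and 0.145 m and z of medium_mid in the frame of tray_floor between 0.02 and 0.032 m and x of tall_mid in the frame of tray_floor between -0.035 and 0.035 m and y of tall_mid in the frame of tray_floor between -0.145 and 0.145 m and z of tall_mid in the frame of tray_floor between 0.028 and 0.04 m and value of joint tray between 0.03 and 0.045 m and velocity of joint tray below 0.005 m/s); the robot touches nothing.
It fails at once if the camera is knocked (more than 8 N) (contact force between anything else and camera above 8 N).
It fails at once if the beaker or the petri dish is shifted more than 20 mm or tipped (distance of any of beaker, dish from where it was at the start of the episode above 0.02 m or angle between beaker's own z axis and vertical above 0.3 rad).
Of short, medium, tall only 2 to 3 are there at a start; the rules pass over those that are not, and their reading is None.
At some moment in a run one of short, medium, tall may be knocked a few centimetres aside while the robot is not near it.
It also fails if it takes over 210 s, if anything falls off the work surface, if the arm or the gripper's body presses on something with over 40 N, if the wrist force passes 120 N, or if a joint passes its speed limit or range.

## Working session

There is one attempt and no reset: what is moved stays moved. The work goes in short steps, Python scripts to look and compute and a tool call to move; the robot and the scene stay as the last step left them, time stands still between calls to the robot, and variables do not carry over. Pictures are saved under pics/ and viewed, at most 14 in all, crops included, and the job is handed in when it is done.

Besides the shell and the picture viewer there is one more tool, called after "Call:" as name(argument=value, ...), one argument or row to a line, values as JSON. move_arm: Moves the arm, as the interface text tells. Its arguments: {"type":"object","properties":{"linear":{"type":"array","items":{"type":"array","items":{"type":"number"}}},"dr":{"type":"array","items":{"type":"array","items":{"type":"number"}}},"grip":{"type":"number"}},"required":["linear","dr"]}

```bash
ls; mkdir -p pics; cat > h.py <<'E'
import numpy as np, cv2
from scipy.spatial.transform import Rotation as R
from cell import read_state, camera
def K(c):
    f=200/np.tan(np.radians(c["vertical_fov"])/2); return f,c["cx"],c["cy"]
def w(c,u,v,z=None):
    """pixel -> world, by depth or on plane z"""
    f,cx,cy=K(c); T=np.linalg.inv(c["world_to_cam"])
    d=np.array([(u-cx)/f,-(v-cy)/f,-1.])
    if z is None:
        return T[:3,:3]@(d*c["range_z"][int(v),int(u)])+T[:3,3]
    D=T[:3,:3]@d; return T[:3,3]+D*(z-T[2,3])/D[2]
def cloud(c):
    f,cx,cy=K(c); T=np.linalg.inv(c["world_to_cam"]); v,u=np.mgrid[:400,:640]; r=c["range_z"]
    P=np.stack([(u-cx)/f*r,-(v-cy)/f*r,-r],-1); return P@T[:3,:3].T+T[:3,3]
E
python3 - <<'E'
from h import *
for n in("scene","top"):
    c=camera(n); cv2.imwrite(f"pics/{n}0.png",c["color"]); np.savez(f"{n}0.npz",**c); print(n,c["world_to_cam"].round(3).tolist(),K(c),[k for k in c])
s=read_state();print(s)
E
```

```text
pics
scene [[0.523, 0.852, -0.025, -0.235], [-0.475, 0.315, 0.822, 0.176], [0.708, -0.418, 0.57, -1.568], [0.0, 0.0, 0.0, 1.0]] (np.float64(414.9339854721196), 318.60150616779396, 205.58390352593506) ['color', 'range_z', 'vertical_fov', 'cx', 'cy', 'world_to_cam']
top [[-0.02, -1.0, -0.005, -0.003], [0.992, -0.021, 0.127, -0.508], [-0.127, -0.003, 0.992, -1.01], [0.0, 0.0, 0.0, 1.0]] (np.float64(371.77569145384524), 317.07424388285017, 200.9164365004629) ['color', 'range_z', 'vertical_fov', 'cx', 'cy', 'world_to_cam']
{'clock': 0.1, 'q': array([ 1.25678985,  0.53711022, -0.00442262,  1.53878122,  0.00258593,
        1.06729339, -0.07117603]), 'joint_velocities': array([ 4.13852256e-04, -2.99365456e-03, -5.64988816e-04, -3.28298163e-03,
       -1.50801222e-05, -1.29216687e-03, -7.05217419e-04]), 'tau': array([ 2.39693312e-03, -5.84577763e+01,  1.05184402e+00, -2.59781241e+01,
        1.26672830e-02,  4.59988281e-03, -3.89670879e-05]), 'tool_pos': array([ 0.15927031, -0.62959279,  0.23048531]), 'eef_rot': array([-3.11594959e+00, -3.88183027e-01,  4.83180143e-04]), 'ft_force': array([ 0.0780966 ,  0.22098501, -0.23509353]), 'ft_torque': array([ 0.0216116 ,  0.00709762, -0.00675416]), 'grip_force': 0.0, 'opening': 0.9969465703559699}
```

View pics/top0.png

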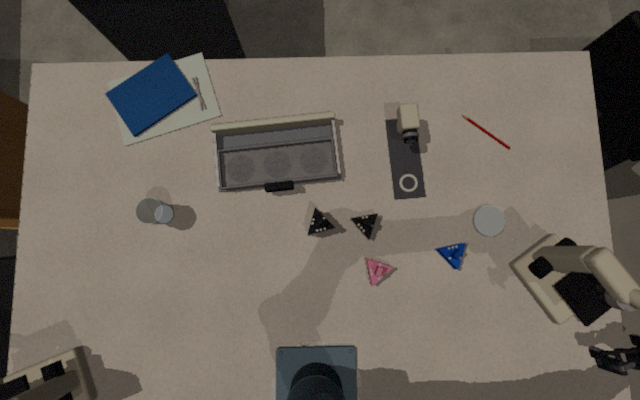

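View pics/scene0.png

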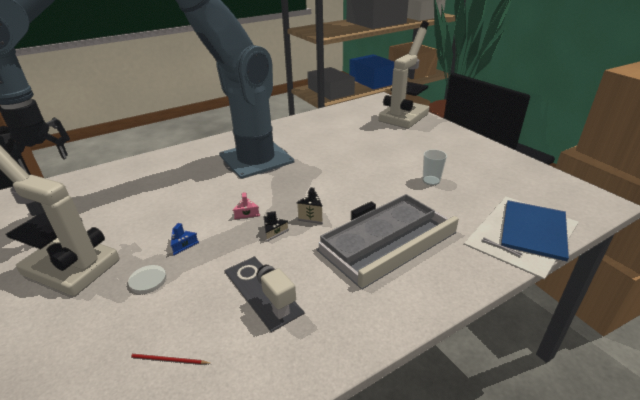

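The top view shows two black-capped blocks at (319,222) and (366,224), the ring at (408,183), the lens/head at about (408,118), the tray at (278,155) and the pad at (279,187). The dish is at (489,220) and the beaker at (155,211).

```bash
python3 - <<'E'
from h import *
c=dict(np.load("top0.npz")); P=cloud(c)
s=dict(np.load("scene0.npz")); Q=cloud(s)
for n,(u,v) in dict(A=(319,222),B=(366,224)).items():
    p=P[v-22:v+22,u-22:u+22].reshape(-1,3); 
    p=p[p[:,2]>.02]; h=np.histogram(p[:,2],np.arange(.02,.13,.004)); print(n,list(zip(h[1].round(3),h[0])))
    t=p[p[:,2]>p[:,2].max()-.006]; print("top",t.mean(0),len(t))
    q=Q.reshape(-1,3); m=t.mean(0); q=q[(np.hypot(q[:,0]-m[0],q[:,1]-m[1])<.06)&(q[:,2]>.02)]; print("scene max z",np.sort(q[:,2])[-5:])
def px(*uv): print([ (uv_,w(c,*uv_).round(4)) for uv_ in uv])
px((408,183),(408,100),(400,125),(416,125),(279,160),(236,165),(320,160),(279,188),(489,220),(155,211))
print("ring",w(c,408.5,183,.006))
im=c["color"]
a=cv2.resize(im[195:250,295:390],None,fx=8,fy=8,interpolation=cv2.INTER_CUBIC)
cv2.imwrite("pics/blocks.png",a)
a=cv2.resize(im[90:205,205:435],None,fx=3.4,fy=3.4,interpolation=cv2.INTER_CUBIC)
cv2.imwrite("pics/cam.png",a)
E
```

```text
A [(np.float64(0.02), np.int64(3)), (np.float64(0.024), np.int64(1)), (np.float64(0.028), np.int64(1)), (np.float64(0.032), np.int64(1)), (np.float64(0.036), np.int64(4)), (np.float64(0.04), np.int64(0)), (np.float64(0.044), np.int64(0)), (np.float64(0.048), np.int64(0)), (np.float64(0.052), np.int64(0)), (np.float64(0.056), np.int64(0)), (np.float64(0.06), np.int64(3)), (np.float64(0.064), np.int64(82)), (np.float64(0.068), np.int64(205)), (np.float64(0.072), np.int64(17)), (np.float64(0.076), np.int64(0)), (np.float64(0.08), np.int64(0)), (np.float64(0.084), np.int64(0)), (np.float64(0.088), np.int64(0)), (np.float64(0.092), np.int64(0)), (np.float64(0.096), np.int64(2)), (np.float64(0.1), np.int64(35)), (np.float64(0.104), np.int64(17)), (np.float64(0.108), np.int64(1)), (np.float64(0.112), np.int64(0)), (np.float64(0.116), np.int64(0)), (np.float64(0.12), np.int64(0)), (np.float64(0.124), np.int64(0))]
top [ 0.37520739 -0.01623183  1.06689622] 6
scene max z [0.07245935 0.07265259 0.10162595 0.10337935 0.10371069]
B [(np.float64(0.02), np.int64(3)), (np.float64(0.024), np.int64(1)
[... 798 characters left out ...]
0.12), np.int64(0)), (np.float64(0.124), np.int64(0))]
top [ 0.37520739 -0.01623183  1.06689622] 15
scene max z [0.07245935 0.07265259 0.10162595 0.10337935 0.10371069]
[((408, 183), array([ 0.5582, -0.2774,  0.0057])), ((408, 100), array([ 0.8106, -0.2915,  0.0011])), ((400, 125), array([ 0.7041, -0.2433,  0.0894])), ((416, 125), array([ 0.6969, -0.2816,  0.1081])), ((279, 160), array([0.6289, 0.0929, 0.028 ])), ((236, 165), array([0.6176, 0.2165, 0.0251])), ((320, 160), array([ 0.6266, -0.0243,  0.0272])), ((279, 188), array([0.5426, 0.0902, 0.0593])), ((489, 220), array([ 0.4457, -0.498 ,  0.0156])), ((155, 211), array([0.492 , 0.4522, 0.0074]))]
ring [ 0.5581428  -0.27878537  0.006     ]
```

View pics/blocks.png

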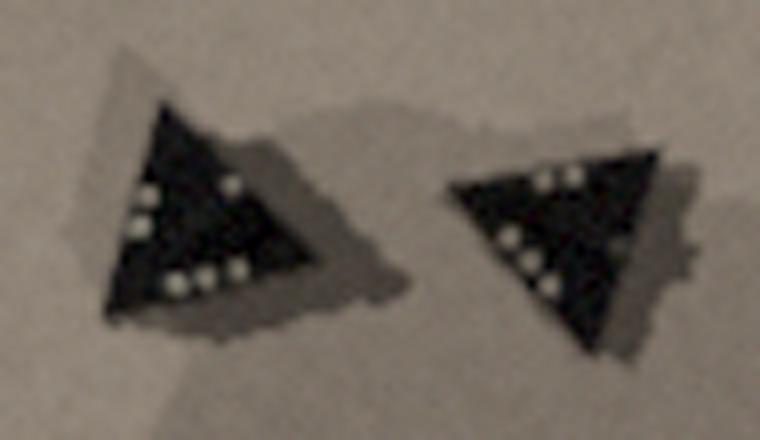

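View pics/cam.png

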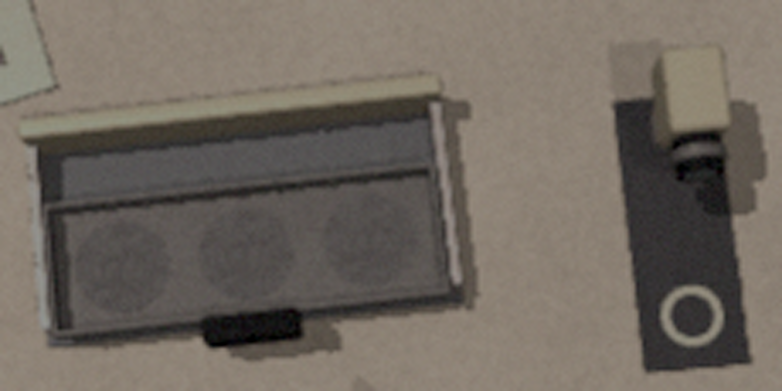

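Block crop: the tall block is at left with cap corners (165,105), (105,320), (318,262) and its one-pip side at upper right. The short block is at right with corners (448,185), (658,150), (592,352) and its one-pip side at right. There is no medium block. In the tray/camera crop the felts are at (122,267), (246,254), (370,238), the ring at (692,316) and the plate's left edge runs (612,100)–(645,370).

```bash
python3 - <<'E'
from h import *
c=dict(np.load("top0.npz"))
def b(pts,z,i,j):
    p=np.array([w(c,295+(x+.5)/8-.5,195+(y+.5)/8-.5,z) for x,y in pts]); m=p.mean(0)
    d=(p[i]+p[j])/2-m; print("ctr",m.round(4),"radii",np.linalg.norm(p-m,axis=1).round(4),"yaw1",np.degrees(np.arctan2(d[1],d[0])).round(1))
b([(165,105),(105,320),(318,262)],.068,0,2)
b([(448,185),(658,150),(592,352)],.036,1,2)
g=lambda x,y,z:w(c,205+(x+.5)/3.4-.5,90+(y+.5)/3.4-.5,z)
f=[g(*p,.026) for p in((122,267),(246,254),(370,238))]; d=f[0]-f[2]; print("felts",np.round(f,4),np.linalg.norm(d),"tray yaw",np.degrees(np.arctan2(-d[0],d[1])))
print("ring",g(692,316,.006)); 
for a,e in (((612,100),(645,370)),((726,220),(748,362))):
    a=g(*a,.006);e=g(*e,.006);d=a-e;print("plate edge",a,e,np.degrees(np.arctan2(d[1],d[0])))
print("head",g(665,50,.11),g(724,50,.11),g(665,132,.11),g(724,134,.11))
print("pad top",g(205,330,.06),g(300,322,.06))
s=read_state(); print(R.from_rotvec(s["eef_rot"]).as_matrix().round(3), s["tool_pos"])
E
```

```text
ctr [ 0.4432 -0.0177  0.068 ] radii [0.0431 0.0432 0.0424] yaw1 -46.1
ctr [ 0.4427 -0.146   0.036 ] radii [0.0434 0.0424 0.0433] yaw1 -111.6
felts [[ 0.6079  0.2033  0.026 ]
 [ 0.6168  0.099   0.026 ]
 [ 0.6283 -0.0056  0.026 ]] 0.2099219603598298 tray yaw 5.577209318870527
ring [ 0.55936963 -0.27791374  0.006     ]
plate edge [ 0.75134762 -0.21826216  0.006     ] [ 0.51390817 -0.23582132  0.006     ] 4.2294471163272105
plate edge [ 0.64232071 -0.31138402  0.006     ] [ 0.51889273 -0.32319619  0.006     ] 5.4666128144431605
head [ 0.75442304 -0.24198424  0.11      ] [ 0.75337523 -0.2884321   0.11      ] [ 0.68760958 -0.23871499  0.11      ] [ 0.6849729  -0.28467886  0.11      ]
pad top [0.54693286 0.12874365 0.06      ] [0.55184528 0.05192366 0.06      ]
[[ 0.969  0.245 -0.   ]
 [ 0.245 -0.969  0.002]
 [-0.    -0.002 -1.   ]] [ 0.15927031 -0.62959279  0.23048531]
```

```bash
cat >> h.py <<'E'
def plan(x,y,z,phi,s=None):
    """shift in current tool frame (mm) + turn about tool z (rad) to a tool-down pose, heading phi deg (tool x)"""
    s=s or read_state(); M=R.from_rotvec(s["eef_rot"]); p=np.radians(phi)
    G=R.from_matrix([[np.cos(p),np.sin(p),0],[np.sin(p),-np.cos(p),0],[0,0,-1]])
    l=M.inv().apply(np.array([x,y,z])-s["tool_pos"])*1000; d=(M.inv()*G).as_rotvec()
    print("lin",l.round(1),"|",np.linalg.norm(l).round(0),"dr",d.round(3),"z",s["tool_pos"].round(4),"q",s["q"].round(2),"F",s["ft_force"].round(1),"op",s["opening"].round(3),"t",s["clock"])
E
python3 - <<'E'
from h import *
c=dict(np.load("scene0.npz")); s=dict(np.load("top0.npz"))
for c in(c,s):
    q=cloud(c).reshape(-1,3); m=(q[:,0]>.1)&(q[:,0]<.7)&(q[:,1]<-.3)&(q[:,1]>-1)&(q[:,2]>.03)&(q[:,2]<.6); q=q[m]
    H={}
    for p in q: k=(round(p[0]/.05)*5,round(p[1]/.05)*5); H[k]=max(H.get(k,0),round(p[2],2))
    print(sorted(H.items()))
plan(.443,-.146,.16,68.4)
E
```

```text
[((15, -70), np.float64(0.35)), ((15, -65), np.float64(0.41)), ((15, -60), np.float64(0.53)), ((15, -55), np.float64(0.6)), ((15, -50), np.float64(0.6)), ((20, -75), np.float64(0.13)), ((20, -70), np.float64(0.35)), ((20, -65), np.float64(0.5)), ((20, -60), np.float64(0.6)), ((20, -55), np.float64(0.6)), ((25, -75), np.float64(0.14)), ((25, -70), np.float64(0.34)), ((25, -65), np.float64(0.31)), ((25, -60), np.float64(0.13)), ((25, -55), np.float64(0.04)), ((30, -75), np.float64(0.13)), ((30, -70), np.float64(0.27)), ((30, -65), np.float64(0.27)), ((30, -60), np.float64(0.27)), ((30, -55), np.float64(0.12)), ((30, -40), np.float64(0.04)), ((35, -70), np.float64(0.13)), ((35, -65), np.float64(0.27)), ((35, -60), np.float64(0.27)), ((35, -55), np.float64(0.1)), ((35, -40), np.float64(0.08)), ((35, -35), np.float64(0.07)), ((40, -70), np.float64(0.04)), ((40, -65), np.float64(0.11)), ((40, -40), np.float64(0.04))]
[((15, -70), np.float64(0.26)), ((15, -65), np.float64(0.31)), ((15, -60), np.float64(0.36)), ((15, -55), np.float64(0.35)), ((20, -75), np.float64(0.13)), ((20, -70), np.floa
[... 454 characters left out ...]
5), np.float64(0.07)), ((40, -70), np.float64(0.04)), ((40, -65), np.float64(0.11)), ((40, -60), np.float64(0.04)), ((40, -40), np.float64(0.04)), ((40, -35), np.float64(0.04))]Traceback (most recent call last):
  File "<stdin>", line 8, in <module>
  File "h.py", line 21, in plan
    print("lin",l.round(1),"|",np.linalg.norm(l).round(0),"dr",d.round(3),"z",s["tool_pos"].round(4),"q",s["q"].round(2),"F",s["ft_force"].round(1),"op",s["opening"].round(3),"t",s["clock"])
                                                                                                                                                         ^^^^^^^^^^^^^^^^^^
AttributeError: 'float' object has no attribute 'round'
```

Call:
move_arm(
  linear=[
    [15,-32,-8],
    [15,-32,-8],
    [15,-32,-8],
    [15,-32,-8],
    [15,-32,-8],
    [15,-32,-8],
    [30,-20,8],
    [30,-20,8],
  ],
  dr=[
    [0,0,0],
    [0,0,0],
    [0,0,0],
    [0,0,0],
    [0,0,0],
    [0,0,0],
    [0,0,0],
    [0,0,0],
  ],
  grip=0,
)

```text
clock: 0.77
tool_pos: [0.2479, -0.3674, 0.2639]
eef_rot: [3.116, 0.385, 0.001]
ft_force: [0.7, 0.4, -0.2]
opening: 0.998
grip_force: 0.0
```

Call:
move_arm(
  linear=[
    [30,-20,13],
    [30,-20,13],
    [30,-20,13],
    [30,-20,13],
    [30,-20,13],
    [30,-20,13],
    [30,-20,13],
    [30,-20,13],
  ],
  dr=[
    [0,0,0],
    [0,0,0],
    [0,0,0],
    [0,0,0],
    [0,0,0],
    [0,0,0],
    [0,0,0],
    [0,0,0],
  ],
)

```text
clock: 1.43
tool_pos: [0.442, -0.153, 0.1585]
eef_rot: [-3.117, -0.388, 0.0]
ft_force: [1.0, -0.3, 0.7]
opening: 1.001
grip_force: 0.0
```

Call:
move_arm(
  linear=[
    [0,0,0],
    [0,0,0],
    [0,0,0],
    [0,0,0],
    [0,0,0],
    [0,0,0],
    [0,0,0],
    [0,0,0],
  ],
  dr=[
    [0,0,-0.118],
    [0,0,-0.118],
    [0,0,-0.118],
    [0,0,-0.118],
    [0,0,-0.118],
    [0,0,-0.118],
    [0,0,-0.118],
    [0,0,-0.118],
  ],
)

```text
clock: 2.1
tool_pos: [0.441, -0.1544, 0.159]
eef_rot: [-2.595, -1.771, 0.001]
ft_force: [0.2, 0.2, 0.4]
opening: 0.999
grip_force: 0.0
```

```bash
sed -i 's/s\["opening"\].round(3)/round(s["opening"],3)/' h.py; python3 - <<'E'
from h import *
plan(.443,-.146,.16,68.4)
c=camera("wrist"); np.savez("w1.npz",**c); cv2.imwrite("pics/w1.png",c["color"])
E
```

```text
lin [ 8.6 -1.2 -1. ] | 9.0 dr [-0.001  0.     0.004] z [ 0.441  -0.1544  0.159 ] q [ 0.67  0.38 -0.52  2.05  0.27  0.78 -0.38] F [0.2 0.2 0.4] op 0.999 t 2.1
```

View pics/w1.png

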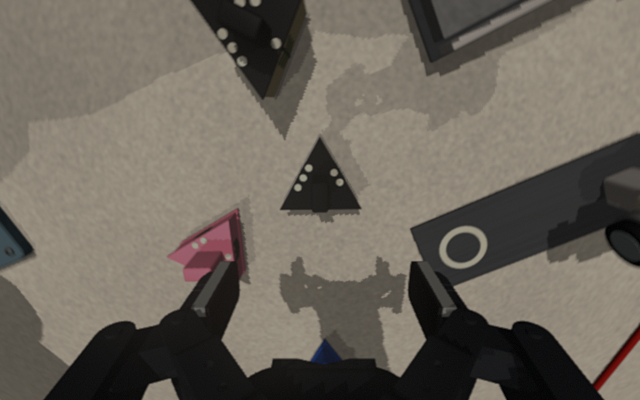

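The wrist view shows the short block with cap corners (320,137), (281,209), (360,209) and the ring at (464,247). The tall block is at upper left.

```bash
python3 - <<'E'
from h import *
c=dict(np.load("w1.npz"))
p=np.array([w(c,*a,.036) for a in((320,137),(281,209.5),(360,209.5))]); m=p.mean(0); d=(p[1]+p[2])/2-m
print(m,np.linalg.norm(p-m,axis=1),np.degrees(np.arctan2(d[1],d[0])))
print("ring",w(c,464,247,.006))
P=cloud(c); pm=P[130:240,270:370].reshape(-1,3); t=pm[(pm[:,2]>.062)&(pm[:,2]<.08)]; print("tab",t.mean(0),len(t)); print(np.median(pm[(pm[:,2]>.03)&(pm[:,2]<.045),2]))
for e in((413,228,.006,640,140),):pass
a=w(c,413,228,.006);b=w(c,600,149,.006);d=b-a;print("plate",np.degrees(np.arctan2(d[1],d[0])))
plan(m[0],m[1],.041,68.4)
E
```

```text
[ 0.44101005 -0.14697769  0.036     ] [0.0452319  0.0437635  0.04389881] -111.21804358125154
ring [ 0.55992869 -0.27760239  0.006     ]
tab [ 0.4411238  -0.1452836   0.06973212] 532
0.03628025936979967
plate 4.352967470351529
lin [  7.   -2.6 118. ] | 118.0 dr [-0.001  0.     0.01 ] z [ 0.441  -0.1545  0.159 ] q [ 0.67  0.38 -0.52  2.05  0.27  0.78 -0.37] F [-0.2  0.4  0. ] op 1.001 t 2.15
```

Call:
move_arm(
  linear=[
    [8,-3,10],
    [0,0,30],
    [0,0,30],
    [0,0,28],
    [0,0,12],
    [0,0,8],
    [0,0,0],
    [0,0,0],
  ],
  dr=[
    [0,0,0],
    [0,0,0],
    [0,0,0],
    [0,0,0],
    [0,0,0],
    [0,0,0],
    [0,0,0],
    [0,0,0],
  ],
)

```text
clock: 2.82
tool_pos: [0.4417, -0.1459, 0.0415]
eef_rot: [2.601, 1.762, 0.0]
ft_force: [-0.2, 0.1, 1.0]
opening: 0.997
grip_force: 0.0
```

Call:
move_arm(
  linear=[
    [0,0,0],
    [0,0,0],
    [0,0,0],
    [0,0,0],
    [0,0,0],
    [0,0,0],
    [0,0,0],
    [0,0,0],
  ],
  dr=[
    [0,0,0],
    [0,0,0],
    [0,0,0],
    [0,0,0],
    [0,0,0],
    [0,0,0],
    [0,0,0],
    [0,0,0],
  ],
  grip=255,
)

```text
clock: 3.48
tool_pos: [0.4416, -0.1461, 0.0415]
eef_rot: [2.6, 1.763, -0.0]
ft_force: [-1.9, -1.5, 5.5]
opening: 0.154
grip_force: 59.5
```

Call:
move_arm(
  linear=[
    [0,0,0],
    [0,0,0],
    [0,0,0],
    [0,0,0],
    [0,0,-10],
    [0,0,-20],
    [0,0,-20],
    [0,0,-20],
  ],
  dr=[
    [0,0,0],
    [0,0,0],
    [0,0,0],
    [0,0,0],
    [0,0,0],
    [0,0,0],
    [0,0,0],
    [0,0,0],
  ],
)

```text
clock: 4.15
tool_pos: [0.4409, -0.1456, 0.1121]
eef_rot: [-2.599, -1.763, 0.001]
ft_force: [0.5, -0.3, -2.3]
opening: 0.149
grip_force: 58.7
```

```bash
python3 - <<'E'
from h import *
plan(.5595,-.2775,.109,68.4)
c=camera("wrist"); np.savez("w2.npz",**c); cv2.imwrite("pics/w2.png",c["color"])
E
```

```text
lin [-78.7 159.    2.9] | 177.0 dr [-0.001 -0.    -0.002] z [ 0.4409 -0.1456  0.1121] q [ 0.62  0.46 -0.49  2.08  0.34  0.67 -0.47] F [ 0.5 -0.3 -2.3] op 0.149 t 4.15
```

View pics/w2.png

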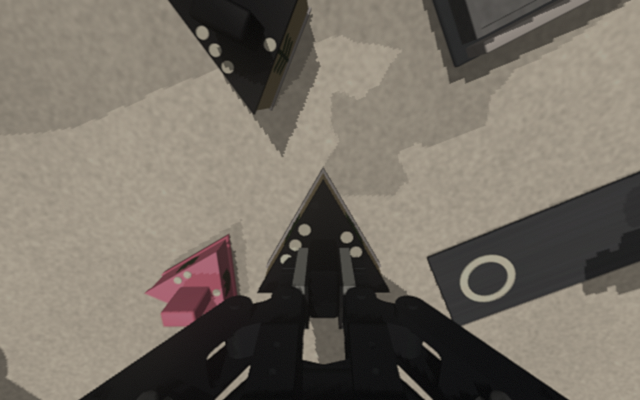

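The short block is held upright; its cap tip is at (322,170). I'm taking it to the spot now.

Call:
move_arm(
  linear=[
    [-13,26.5,0.5],
    [-13,26.5,0.5],
    [-13,26.5,0.5],
    [-13,26.5,0.5],
    [-13,26.5,0.5],
    [-13,26.5,0.5],
    [0,0,0],
    [0,0,0],
  ],
  dr=[
    [0,0,0],
    [0,0,0],
    [0,0,0],
    [0,0,0],
    [0,0,0],
    [0,0,0],
    [0,0,0],
    [0,0,0],
  ],
)

```text
clock: 4.87
tool_pos: [0.5603, -0.2783, 0.1075]
eef_rot: [-2.601, -1.76, 0.0]
ft_force: [-0.6, 1.5, -3.2]
opening: 0.152
grip_force: 59.5
```

Call:
move_arm(
  linear=[
    [0,0,0],
    [0,0,0],
    [0,0,0],
    [0,0,0],
    [0,0,0],
    [0,0,0],
    [0,0,0],
    [0,0,0],
  ],
  dr=[
    [0,0,-0.12],
    [0,0,-0.12],
    [0,0,-0.12],
    [0,0,-0.12],
    [0,0,-0.12],
    [0,0,-0.12],
    [0,0,-0.12],
    [0,0,-0.12],
  ],
)

```text
clock: 5.53
tool_pos: [0.5593, -0.2758, 0.108]
eef_rot: [-1.481, -2.769, 0.0]
ft_force: [0.6, 0.2, -2.7]
opening: 0.155
grip_force: 59.5
```

```bash
python3 - <<'E'
from h import *
plan(.5595,-.2775,.109,184.5)
E
```

```text
lin [-1.5 -0.7 -1. ] | 2.0 dr [-0.    -0.002 -1.061] z [ 0.5593 -0.2758  0.108 ] q [ 0.84  0.74 -0.66  1.67  0.54  0.93  0.56] F [ 0.6  0.2 -2.7] op 0.155 t 5.5333
```

Call:
move_arm(
  linear=[
    [0,0,0],
    [0,0,0],
    [0,0,0],
    [0,0,0],
    [0,0,0],
    [0,0,0],
    [0,0,0],
    [0,0,0],
  ],
  dr=[
    [0,0,-0.12],
    [0,0,-0.12],
    [0,0,-0.12],
    [0,0,-0.12],
    [0,0,-0.12],
    [0,0,-0.12],
    [0,0,-0.12],
    [0,0,-0.12],
  ],
)

```text
clock: 6.2
tool_pos: [0.5593, -0.276, 0.1081]
eef_rot: [-0.035, -3.14, -0.0]
ft_force: [0.6, -0.3, -2.5]
opening: 0.154
grip_force: 59.5
```

Call:
move_arm(
  linear=[
    [0,0,0],
    [0,0,0],
    [0,0,0],
    [0,0,0],
    [0,0,0],
    [0,0,0],
    [0,0,0],
    [0,0,0],
  ],
  dr=[
    [0,0,-0.1],
    [0,0,0],
    [0,0,0],
    [0,0,0],
    [0,0,0],
    [0,0,0],
    [0,0,0],
    [0,0,0],
  ],
)

```text
clock: 6.87
tool_pos: [0.5604, -0.2771, 0.1083]
eef_rot: [0.11, -3.14, 0.0]
ft_force: [0.6, -0.5, -2.0]
opening: 0.156
grip_force: 59.5
```

```bash
python3 - <<'E'
from h import *
plan(.5595,-.2775,.109,184.5)
c=camera("scene"); i=c["color"][170:330,180:380]; cv2.imwrite("pics/s1.png",cv2.resize(i,None,fx=4,fy=3.75/1.0*1.0,interpolation=cv2.INTER_CUBIC))
E
```

```text
lin [ 0.9 -0.3 -0.7] | 1.0 dr [-0.    -0.    -0.009] z [ 0.5604 -0.2771  0.1083] q [ 0.97  0.83 -0.88  1.66  0.73  1.02  1.48] F [ 0.6 -0.5 -2. ] op 0.156 t 6.8667
```

View pics/s1.png

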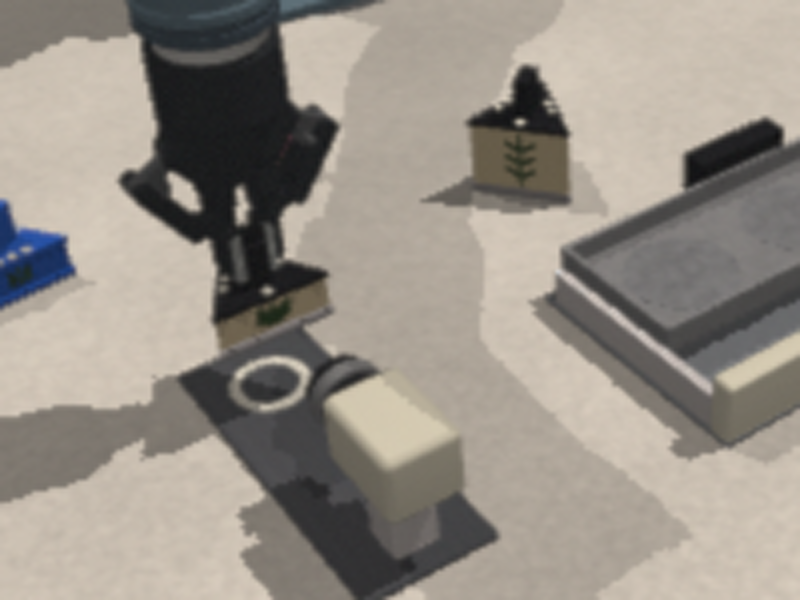

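Call:
move_arm(
  linear=[
    [0,0,0],
    [0,0,0],
    [0,0,0],
    [0,0,0],
    [0,0,0],
    [0,0,0],
  ],
  dr=[
    [0,0,0],
    [0,0,0],
    [0,0,0],
    [0,0,0],
    [0,0,0],
    [0,0,0],
  ],
)

```text
clock: 7.42
tool_pos: [0.5604, -0.2772, 0.1082]
eef_rot: [0.11, -3.14, -0.0]
ft_force: [0.1, -0.9, -2.3]
opening: 0.153
grip_force: 59.5
```

The short block's one-pip side at (270,290) in the crop faces the lens, in the air above the ring. Turning on.

Call:
move_arm(
  linear=[
    [0,0,0],
    [0,0,0],
    [0,0,0],
    [0,0,0],
    [0,0,0],
    [0,0,0],
    [0,0,0],
    [0,0,0],
  ],
  dr=[
    [0,0,0.12],
    [0,0,0.12],
    [0,0,0.12],
    [0,0,0.12],
    [0,0,0.12],
    [0,0,0.12],
    [0,0,0.12],
    [0,0,0.12],
  ],
)

```text
clock: 8.08
tool_pos: [0.5605, -0.277, 0.1083]
eef_rot: [1.36, 2.832, 0.0]
ft_force: [-0.2, -0.3, -2.9]
opening: 0.152
grip_force: 59.6
```

Call:
move_arm(
  linear=[
    [0,0,0],
    [0,0,0],
    [0,0,0],
    [0,0,0],
    [0,0,0],
    [0,0,0],
    [0,0,0],
    [0,0,0],
  ],
  dr=[
    [0,0,0.12],
    [0,0,0.12],
    [0,0,0.12],
    [0,0,0.12],
    [0,0,0.12],
    [0,0,0.12],
    [0,0,0.12],
    [0,0,0.12],
  ],
)

```text
clock: 8.75
tool_pos: [0.5605, -0.2768, 0.1083]
eef_rot: [-2.514, -1.884, -0.0]
ft_force: [-1.6, 0.0, -3.3]
opening: 0.154
grip_force: 59.6
```

Call:
move_arm(
  linear=[
    [0,0,0],
    [0,0,0],
    [0,0,0],
    [0,0,0],
    [0,0,0],
    [0,0,0],
    [0,0,0],
    [0,0,0],
  ],
  dr=[
    [0,0,0.12],
    [0,0,0.05],
    [0,0,0],
    [0,0,0],
    [0,0,0],
    [0,0,0],
    [0,0,0],
    [0,0,0],
  ],
)

```text
clock: 9.42
tool_pos: [0.5603, -0.2772, 0.1082]
eef_rot: [-2.66, -1.672, -0.0]
ft_force: [-0.4, 0.2, -2.1]
opening: 0.151
grip_force: 59.6
```

Call:
move_arm(
  linear=[
    [0,0,0],
    [0,0,0],
    [0,0,0],
    [0,0,0],
    [0,0,0],
    [0,0,0],
    [0,0,0],
    [0,0,0],
  ],
  dr=[
    [0,0,0],
    [0,0,0],
    [0,0,0],
    [0,0,0],
    [0,0,0],
    [0,0,0],
    [0,0,0],
    [0,0,0],
  ],
)

```text
clock: 10.08
tool_pos: [0.5604, -0.2772, 0.1083]
eef_rot: [-2.66, -1.671, -0.0]
ft_force: [0.1, 0.3, -1.6]
opening: 0.152
grip_force: 59.6
```

```bash
python3 - <<'E'
from h import *
plan(.5595,-.2775,.109,64.5)
E
```

```text
lin [-0.7 -0.7 -0.7] | 1.0 dr [ 0.    -0.    -0.004] z [ 0.5604 -0.2772  0.1083] q [ 0.68  0.68 -0.42  1.67  0.35  0.86 -0.33] F [ 0.1  0.3 -1.6] op 0.152 t 10.0833
```

Now the third side, −120° more.

Call:
move_arm(
  linear=[
    [0,0,0],
    [0,0,0],
    [0,0,0],
    [0,0,0],
    [0,0,0],
    [0,0,0],
    [0,0,0],
    [0,0,0],
  ],
  dr=[
    [0,0,0.12],
    [0,0,0.12],
    [0,0,0.12],
    [0,0,0.12],
    [0,0,0.12],
    [0,0,0.12],
    [0,0,0.12],
    [0,0,0.12],
  ],
)

```text
clock: 10.75
tool_pos: [0.5605, -0.2771, 0.1084]
eef_rot: [-3.132, -0.245, -0.0]
ft_force: [-0.5, 0.3, -2.9]
opening: 0.158
grip_force: 59.6
```

Call:
move_arm(
  linear=[
    [0,0,0],
    [0,0,0],
    [0,0,0],
    [0,0,0],
    [0,0,0],
    [0,0,0],
    [0,0,0],
    [0,0,0],
  ],
  dr=[
    [0,0,0.12],
    [0,0,0.12],
    [0,0,0.12],
    [0,0,0.12],
    [0,0,0.12],
    [0,0,0.12],
    [0,0,0.12],
    [0,0,0.12],
  ],
)

```text
clock: 11.42
tool_pos: [0.5605, -0.2768, 0.1083]
eef_rot: [-2.891, 1.228, 0.0]
ft_force: [-0.3, 0.0, -1.7]
opening: 0.153
grip_force: 59.6
```

Call:
move_arm(
  linear=[
    [0,0,0],
    [0,0,0],
    [0,0,0],
    [0,0,0],
    [0,0,0],
    [0,0,0],
    [0,0,0],
    [0,0,0],
  ],
  dr=[
    [0,0,0.12],
    [0,0,0.05],
    [0,0,0],
    [0,0,0],
    [0,0,0],
    [0,0,0],
    [0,0,0],
    [0,0,0],
  ],
)

```text
clock: 12.08
tool_pos: [0.5603, -0.2773, 0.1083]
eef_rot: [-2.781, 1.462, 0.0]
ft_force: [-0.1, 0.1, -2.3]
opening: 0.153
grip_force: 59.5
```

Call:
move_arm(
  linear=[
    [0,0,0],
    [0,0,0],
    [0,0,0],
    [0,0,0],
    [0,0,0],
    [0,0,0],
    [0,0,0],
    [0,0,0],
  ],
  dr=[
    [0,0,0],
    [0,0,0],
    [0,0,0],
    [0,0,0],
    [0,0,0],
    [0,0,0],
    [0,0,0],
    [0,0,0],
  ],
)

```text
clock: 12.75
tool_pos: [0.5604, -0.2772, 0.1083]
eef_rot: [2.781, -1.462, -0.0]
ft_force: [0.0, 0.5, -3.1]
opening: 0.153
grip_force: 59.5
```

```bash
python3 - <<'E'
from h import *
plan(.5595,-.2775,.109,-55.5)
plan(.5595,-.2775,.160,65)
E
```

```text
lin [-0.2  0.9 -0.7] | 1.0 dr [0.    0.    0.001] z [ 0.5604 -0.2772  0.1083] q [ 0.32  0.64  0.09  1.7  -0.08  0.8  -2.09] F [ 0.   0.5 -3.1] op 0.153 t 12.75
lin [ -0.2   0.9 -51.7] | 52.0 dr [ 0.     0.    -2.103] z [ 0.5604 -0.2772  0.1083] q [ 0.32  0.64  0.09  1.7  -0.08  0.8  -2.09] F [ 0.   0.5 -3.1] op 0.153 t 12.75
```

Call:
move_arm(
  linear=[
    [0,0,-10],
    [0,0,-10],
    [0,0,-10],
    [0,0,0],
    [0,0,0],
    [0,0,0],
    [0,0,0],
    [0,0,0],
  ],
  dr=[
    [0,0,-0.12],
    [0,0,-0.12],
    [0,0,-0.12],
    [0,0,-0.12],
    [0,0,-0.12],
    [0,0,-0.12],
    [0,0,-0.12],
    [0,0,-0.12],
  ],
)

```text
clock: 13.42
tool_pos: [0.5603, -0.2773, 0.1383]
eef_rot: [3.141, -0.004, -0.0]
ft_force: [-0.4, -0.2, -2.3]
opening: 0.153
grip_force: 59.5
```

```bash
python3 - <<'E'
from h import *
plan(.609,.203,.138,5.5)
E
```

```text
lin [ 4.760e+01 -4.804e+02  2.000e-01] | 483.0 dr [ 0.     0.    -0.098] z [ 0.5603 -0.2773  0.1383] q [ 0.49  0.61 -0.15  1.67  0.11  0.87 -1.27] F [-0.4 -0.2 -2.3] op 0.153 t 13.4167
```

Call:
move_arm(
  linear=[
    [4,-30,0],
    [4,-40,0],
    [4,-40,0],
    [4,-40,0],
    [4,-40,0],
    [4,-40,0],
    [4,-40,0],
    [4,-40,0],
  ],
  dr=[
    [0,0,0],
    [0,0,0],
    [0,0,0],
    [0,0,0],
    [0,0,0],
    [0,0,0],
    [0,0,0],
    [0,0,0],
  ],
)

```text
clock: 14.08
tool_pos: [0.5949, 0.0343, 0.1385]
eef_rot: [3.141, -0.013, 0.001]
ft_force: [1.1, 0.5, -3.2]
opening: 0.156
grip_force: 59.5
```

Call:
move_arm(
  linear=[
    [4,-40,0],
    [4,-40,0],
    [4,-40,0],
    [4,-30,0],
    [0,-20,0],
    [0,0,0],
    [0,0,0],
    [0,0,0],
  ],
  dr=[
    [0,0,0],
    [0,0,0],
    [0,0,0],
    [0,0,0],
    [0,0,0],
    [0,0,-0.098],
    [0,0,0],
    [0,0,0],
  ],
)

```text
clock: 14.75
tool_pos: [0.6123, 0.2015, 0.138]
eef_rot: [3.138, 0.137, -0.001]
ft_force: [-0.0, -1.1, -3.3]
opening: 0.153
grip_force: 59.7
```

```bash
python3 - <<'E'
from h import *
plan(.609,.203,.070,5.5)
c=camera("wrist"); cv2.imwrite("pics/w3.png",c["color"]); np.savez("w3.npz",**c)
E
```

```text
lin [-3.2 -1.9 68. ] | 68.0 dr [ 0.001  0.    -0.009] z [0.6123 0.2015 0.138 ] q [-0.24  0.64 -0.21  1.61  0.16  0.9  -1.99] F [-0.  -1.1 -3.3] op 0.153 t 14.75
```

View pics/w3.png

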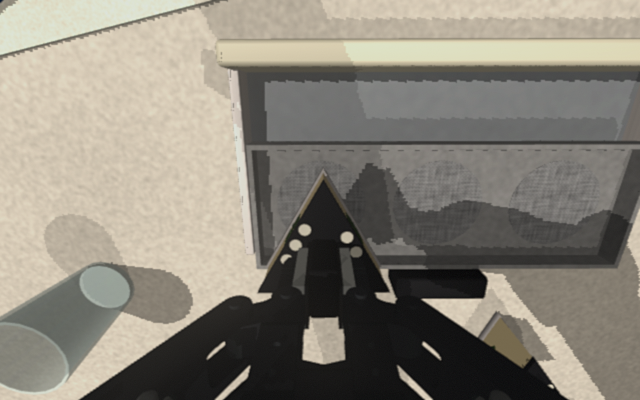

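The wrist view shows the tray aligned with the tool. The middle felt is at (440,203), the right felt at (553,203), and the left felt is hidden under the block.

```bash
python3 - <<'E'
from h import *
c=dict(np.load("w3.npz"))
a=w(c,440,203,.026);b=w(c,553,203,.026);print(a,b,np.linalg.norm(a-b),"left",2*a-b,"yaw",np.degrees(np.arctan2((b-a)[0],(a-b)[1])))
# rear & front inner edges of the tray at rim height .044
print(w(c,440,145,.044),w(c,440,266,.044)); print(w(c,250,148,.044),w(c,260,266,.044),w(c,615,266,.044),w(c,637,148,.044)); print(w(c,440,203),w(c,553,203))
E
```

```text
[0.61627732 0.09575518 0.026     ] [ 0.62508319 -0.00612712  0.026     ] 0.10226214670078876 left [0.60747146 0.19763748 0.026     ] yaw 4.939895820195186
[0.66962178 0.1140655  0.044     ] [0.56228639 0.09082606 0.044     ]
[0.65435304 0.26311625 0.044     ] [0.54826917 0.25338481 0.044     ] [ 0.57592886 -0.06738671  0.044     ] [ 0.68074226 -0.04165756  0.044     ]
[0.61636151 0.09587421 0.0262684 ] [ 0.62522829 -0.00568875  0.02651987]
```

Call:
move_arm(
  linear=[
    [-4,0,10],
    [0,0,20],
    [0,0,20],
    [0,0,10],
    [0,0,5],
    [0,0,3],
    [0,0,1.5],
    [0,0,0],
  ],
  dr=[
    [0,0,0],
    [0,0,0],
    [0,0,0],
    [0,0,0],
    [0,0,0],
    [0,0,0],
    [0,0,0],
    [0,0,0],
  ],
)

```text
clock: 15.47
tool_pos: [0.6088, 0.2021, 0.0693]
eef_rot: [-3.138, -0.14, -0.002]
ft_force: [0.1, -0.3, -2.1]
opening: 0.152
grip_force: 59.6
```

Call:
move_arm(
  linear=[
    [0,0,0.5],
    [0,0,0],
  ],
  dr=[
    [0,0,0],
    [0,0,0],
  ],
)

```text
clock: 15.63
tool_pos: [0.6088, 0.2023, 0.0691]
eef_rot: [-3.138, -0.141, -0.002]
ft_force: [0.5, -0.3, -2.6]
opening: 0.154
grip_force: 59.6
```

Call:
move_arm(
  linear=[
    [0,0,0.7],
    [0,0,0.5],
    [0,0,0],
  ],
  dr=[
    [0,0,0],
    [0,0,0],
    [0,0,0],
  ],
)

```text
clock: 15.88
tool_pos: [0.6086, 0.2022, 0.0676]
eef_rot: [-3.138, -0.141, -0.001]
ft_force: [-0.9, -0.7, 1.7]
opening: 0.157
grip_force: 60.1
```

Call:
move_arm(
  linear=[
    [0,0,0.5],
    [0,0,0.2],
    [0,0,0],
  ],
  dr=[
    [0,0,0],
    [0,0,0],
    [0,0,0],
  ],
)

```text
clock: 16.13
tool_pos: [0.6087, 0.2023, 0.0675]
eef_rot: [-3.138, -0.141, -0.002]
ft_force: [-1.8, -0.5, 7.1]
opening: 0.154
grip_force: 61.2
```

Call:
move_arm(
  linear=[
    [0,0,0],
    [0,0,0],
    [0,0,0],
    [0,0,0],
    [0,0,0],
    [0,0,0],
    [0,0,0],
    [0,0,0],
  ],
  dr=[
    [0,0,0],
    [0,0,0],
    [0,0,0],
    [0,0,0],
    [0,0,0],
    [0,0,0],
    [0,0,0],
    [0,0,0],
  ],
  grip=0,
)

```text
clock: 16.8
tool_pos: [0.6083, 0.2021, 0.0663]
eef_rot: [-3.138, -0.141, 0.0]
ft_force: [-0.8, 0.1, 0.4]
opening: 1.002
grip_force: 0.0
```

Call:
move_arm(
  linear=[
    [0,0,-10],
    [0,0,-20],
    [0,0,-30],
    [0,0,-30],
    [0,0,-30],
    [0,0,-10],
    [0,0,0],
    [0,0,0],
  ],
  dr=[
    [0,0,0],
    [0,0,0],
    [0,0,0],
    [0,0,0],
    [0,0,0],
    [0,0,0],
    [0,0,0],
    [0,0,0],
  ],
)

```text
clock: 17.47
tool_pos: [0.6083, 0.202, 0.1967]
eef_rot: [-3.138, -0.141, -0.001]
ft_force: [0.5, -0.4, -1.4]
opening: 0.996
grip_force: 0.0
```

```bash
python3 - <<'E'
from h import *
plan(.443,-.018,.20,134)
c=camera("top"); np.savez("t2.npz",**c); P=cloud(c)
q=P.reshape(-1,3)
for lo,hi in((.064,.0735),(.095,.108)):
    m=(q[:,0]>.3)&(q[:,0]<.53)&(q[:,1]>-.25)&(q[:,1]<.12)&(q[:,2]>lo)&(q[:,2]<hi); print(q[m].mean(0),m.sum())
c=camera("wrist"); P=cloud(c).reshape(-1,3)
for lo,hi in((.058,.066),(.088,.1)):
    m=(abs(P[:,0]-.609)<.06)&(abs(P[:,1]-.202)<.06)&(P[:,2]>lo)&(P[:,2]<hi); print(P[m].mean(0),m.sum())
E
```

```text
lin [-184.4  204.3   -3.4] | 275.0 dr [ 1.000e-03 -0.000e+00 -2.249e+00] z [0.6083 0.202  0.1967] q [-0.24  0.57 -0.22  1.59  0.14  1.   -1.98] F [ 0.5 -0.4 -1.4] op 0.996 t 17.4667
[ 0.42545592 -0.04087944  0.06927368] 353
[ 0.44517771 -0.01783616  0.10280308] 55
[0.61090444 0.20226329 0.06220239] 2194
[0.60961657 0.20247647 0.0956084 ] 477
```

Call:
move_arm(
  linear=[
    [-23,25.5,0],
    [-23,25.5,0],
    [-23,25.5,0],
    [-23,25.5,0],
    [-23,25.5,0],
    [-23,25.5,0],
    [-23,25.5,0],
    [-23,25.5,0],
  ],
  dr=[
    [0,0,0],
    [0,0,0],
    [0,0,0],
    [0,0,0],
    [0,0,0],
    [0,0,0],
    [0,0,0],
    [0,0,0],
  ],
)

```text
clock: 18.23
tool_pos: [0.441, -0.0189, 0.195]
eef_rot: [-3.138, -0.141, 0.005]
ft_force: [1.1, -0.3, 0.3]
opening: 1.001
grip_force: 0.0
```

Call:
move_arm(
  linear=[
    [0,0,0],
    [0,0,0],
    [0,0,0],
    [0,0,0],
    [0,0,0],
    [0,0,0],
    [0,0,0],
    [0,0,0],
  ],
  dr=[
    [0,0,-0.12],
    [0,0,-0.12],
    [0,0,-0.12],
    [0,0,-0.12],
    [0,0,-0.12],
    [0,0,-0.12],
    [0,0,-0.12],
    [0,0,-0.12],
  ],
)

```text
clock: 18.9
tool_pos: [0.4422, -0.0176, 0.195]
eef_rot: [-2.712, -1.582, 0.004]
ft_force: [0.3, -0.5, -1.4]
opening: 0.998
grip_force: 0.0
```

Call:
move_arm(
  linear=[
    [0,0,0],
    [0,0,0],
    [0,0,0],
    [0,0,0],
    [0,0,0],
    [0,0,0],
    [0,0,0],
    [0,0,0],
  ],
  dr=[
    [0,0,-0.12],
    [0,0,-0.12],
    [0,0,-0.12],
    [0,0,-0.12],
    [0,0,-0.12],
    [0,0,-0.12],
    [0,0,-0.12],
    [0,0,-0.12],
  ],
)

```text
clock: 19.57
tool_pos: [0.4422, -0.0176, 0.1951]
eef_rot: [-1.675, -2.655, 0.002]
ft_force: [-0.1, -0.1, -0.1]
opening: 1.004
grip_force: 0.0
```

Call:
move_arm(
  linear=[
    [0,0,0],
    [0,0,0],
    [0,0,0],
    [0,0,0],
    [0,0,0],
  ],
  dr=[
    [0,0,-0.12],
    [0,0,-0.12],
    [0,0,-0.09],
    [0,0,0],
    [0,0,0],
  ],
)

```text
clock: 19.98
tool_pos: [0.4425, -0.0177, 0.1954]
eef_rot: [-1.229, -2.889, 0.0]
ft_force: [0.8, 0.1, 0.1]
opening: 0.998
grip_force: 0.0
```

```bash
python3 - <<'E'
from h import *
plan(.443,-.018,.074,134)
c=camera("wrist"); np.savez("w4.npz",**c); cv2.imwrite("pics/w4.png",c["color"])
E
```

```text
lin [ -0.8   0.2 121.4] | 121.0 dr [-0.001 -0.002 -0.002] z [ 0.4425 -0.0177  0.1954] q [ 0.45  0.29 -0.59  2.07  0.22  0.84  0.5 ] F [0.8 0.1 0.1] op 0.998 t 19.9833
```

View pics/w4.png

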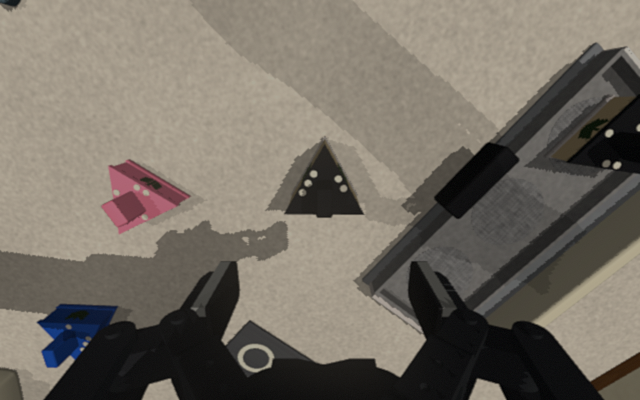

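The tall cap corners are at (325,138), (285,214), (363,214), square to the gripper.

```bash
python3 - <<'E'
from h import *
c=dict(np.load("w4.npz"))
p=np.array([w(c,*a,.068) for a in((325,138),(285,214),(363.5,214))]); m=p.mean(0); d=(p[1]+p[2])/2-m
print(m,np.linalg.norm(p-m,axis=1),np.degrees(np.arctan2(d[1],d[0])))
P=cloud(c).reshape(-1,3); t=P[(abs(P[:,0]-.443)<.05)&(abs(P[:,1]+.018)<.05)&(P[:,2]>.095)&(P[:,2]<.108)]; print("tab",t.mean(0),len(t))
plan(m[0],m[1],.073,133.5)
plan(*t.mean(0)[:2],.073,133.5)
E
```

```text
[ 0.44156926 -0.01533077  0.068     ] [0.04851215 0.04536395 0.04502333] -46.60624615134158
tab [ 0.44144206 -0.01591114  0.10179584] 516
lin [  2.3   0.9 122.6] | 123.0 dr [-0.001 -0.001  0.007] z [ 0.4427 -0.0177  0.1956] q [ 0.45  0.29 -0.59  2.07  0.22  0.84  0.5 ] F [ 0.7 -1.1 -1. ] op 0.997 t 20.0333
lin [  2.    0.4 122.6] | 123.0 dr [-0.001 -0.001  0.007] z [ 0.4427 -0.0177  0.1956] q [ 0.45  0.29 -0.59  2.07  0.22  0.84  0.5 ] F [ 0.7 -1.1 -1. ] op 0.997 t 20.0333
```

Call:
move_arm(
  linear=[
    [2,0.5,10],
    [0,0,30],
    [0,0,30],
    [0,0,30],
    [0,0,14],
    [0,0,8],
    [0,0,0],
    [0,0,0],
  ],
  dr=[
    [0,0,0],
    [0,0,0],
    [0,0,0],
    [0,0,0],
    [0,0,0],
    [0,0,0],
    [0,0,0],
    [0,0,0],
  ],
)

```text
clock: 20.7
tool_pos: [0.4423, -0.0156, 0.0744]
eef_rot: [-1.226, -2.892, -0.0]
ft_force: [0.2, 0.0, 0.8]
opening: 0.999
grip_force: 0.0
```

Call:
move_arm(
  linear=[
    [0,0,0],
    [0,0,0],
    [0,0,0],
    [0,0,0],
    [0,0,0],
    [0,0,0],
    [0,0,0],
    [0,0,0],
  ],
  dr=[
    [0,0,0],
    [0,0,0],
    [0,0,0],
    [0,0,0],
    [0,0,0],
    [0,0,0],
    [0,0,0],
    [0,0,0],
  ],
  grip=255,
)

```text
clock: 21.37
tool_pos: [0.4423, -0.0163, 0.0747]
eef_rot: [1.227, 2.892, -0.001]
ft_force: [-2.0, -1.0, 6.6]
opening: 0.151
grip_force: 58.8
```

Call:
move_arm(
  linear=[
    [0,0,0],
    [0,0,0],
    [0,0,0],
    [0,0,0],
    [0,0,-10],
    [0,0,-20],
    [0,0,-20],
    [0,0,0],
  ],
  dr=[
    [0,0,0],
    [0,0,0],
    [0,0,0],
    [0,0,0],
    [0,0,0],
    [0,0,0],
    [0,0,0],
    [0,0,0],
  ],
)

```text
clock: 22.03
tool_pos: [0.4441, -0.0156, 0.1272]
eef_rot: [1.224, 2.889, 0.003]
ft_force: [1.4, -0.2, -4.0]
opening: 0.154
grip_force: 59.0
```

```bash
python3 - <<'E'
from h import *
plan(.5595,-.2775,.125,133.5)
plan(.5595,-.2775,.125,184.5)
E
```

```text
lin [-268.5  -99.2    2.7] | 286.0 dr [0.003 0.003 0.01 ] z [ 0.4441 -0.0156  0.1272] q [ 0.39  0.41 -0.54  2.12  0.33  0.68  0.39] F [ 1.4 -0.2 -4. ] op 0.154 t 22.0333
lin [-268.5  -99.2    2.7] | 286.0 dr [ 0.002  0.004 -0.88 ] z [ 0.4441 -0.0156  0.1272] q [ 0.39  0.41 -0.54  2.12  0.33  0.68  0.39] F [ 1.4 -0.2 -4. ] op 0.154 t 22.0333
```

Call:
move_arm(
  linear=[
    [-33.5,-12.4,0],
    [-33.5,-12.4,0],
    [-33.5,-12.4,0],
    [-33.5,-12.4,0],
    [-33.5,-12.4,0],
    [-33.5,-12.4,0],
    [-33.5,-12.4,0],
    [-33.5,-12.4,0],
  ],
  dr=[
    [0,0,0],
    [0,0,0],
    [0,0,0],
    [0,0,0],
    [0,0,0],
    [0,0,0],
    [0,0,0],
    [0,0,0],
  ],
)

```text
clock: 22.7
tool_pos: [0.5568, -0.279, 0.1231]
eef_rot: [-1.225, -2.89, 0.0]
ft_force: [1.2, -0.2, -3.4]
opening: 0.158
grip_force: 59.0
```

Call:
move_arm(
  linear=[
    [0,0,0],
    [0,0,0],
    [0,0,0],
    [0,0,0],
    [0,0,0],
    [0,0,0],
    [0,0,0],
    [0,0,0],
  ],
  dr=[
    [0,0,-0.11],
    [0,0,-0.11],
    [0,0,-0.11],
    [0,0,-0.11],
    [0,0,-0.11],
    [0,0,-0.11],
    [0,0,-0.11],
    [0,0,-0.11],
  ],
)

```text
clock: 23.37
tool_pos: [0.5564, -0.2772, 0.123]
eef_rot: [0.131, -3.137, -0.002]
ft_force: [-0.7, 0.0, -4.9]
opening: 0.155
grip_force: 59.1
```

Call:
move_arm(
  linear=[
    [0,0,0],
    [0,0,0],
    [0,0,0],
    [0,0,0],
  ],
  dr=[
    [0,0,0],
    [0,0,0],
    [0,0,0],
    [0,0,0],
  ],
)

```text
clock: 23.7
tool_pos: [0.5572, -0.2773, 0.1241]
eef_rot: [0.12, -3.139, -0.0]
ft_force: [-0.1, -0.2, -4.9]
opening: 0.154
grip_force: 59.1
```

```bash
python3 - <<'E'
from h import *
plan(.5595,-.2775,.125,184.5)
c=camera("scene"); i=c["color"][170:330,180:380]; cv2.imwrite("pics/s2.png",cv2.resize(i,None,fx=4,fy=3.75,interpolation=cv2.INTER_CUBIC))
E
```

```text
lin [-2.3 -0.3 -0.9] | 2.0 dr [ 0.    -0.001 -0.002] z [ 0.5572 -0.2773  0.1241] q [ 0.84  0.72 -0.66  1.66  0.52  0.95  1.64] F [-0.1 -0.2 -4.9] op 0.154 t 23.7
```

View pics/s2.png

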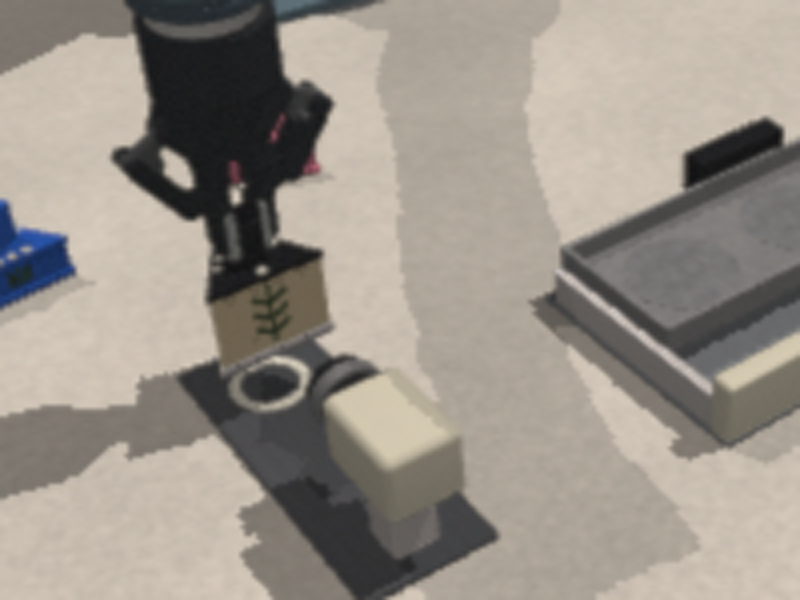

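The tall block's one-pip side at (265,300) in the crop faces the lens. I'll hold it there, then make the two 120° turns.

Call:
move_arm(
  linear=[
    [-2,0,-1],
    [0,0,0],
    [0,0,0],
    [0,0,0],
    [0,0,0],
    [0,0,0],
    [0,0,0],
    [0,0,0],
  ],
  dr=[
    [0,0,0],
    [0,0,0],
    [0,0,0],
    [0,0,0],
    [0,0,0],
    [0,0,0],
    [0,0,0],
    [0,0,0],
  ],
)

```text
clock: 24.42
tool_pos: [0.5594, -0.2773, 0.1254]
eef_rot: [0.123, -3.139, -0.0]
ft_force: [0.3, 0.7, -4.2]
opening: 0.151
grip_force: 59.2
```

Call:
move_arm(
  linear=[
    [0,0,0],
    [0,0,0],
    [0,0,0],
    [0,0,0],
    [0,0,0],
    [0,0,0],
    [0,0,0],
    [0,0,0],
  ],
  dr=[
    [0,0,0],
    [0,0,0],
    [0,0,0],
    [0,0,0],
    [0,0,0.12],
    [0,0,0.12],
    [0,0,0.12],
    [0,0,0.12],
  ],
)

```text
clock: 25.08
tool_pos: [0.5594, -0.2772, 0.1254]
eef_rot: [0.636, 3.077, 0.0]
ft_force: [-0.1, -0.1, -4.6]
opening: 0.149
grip_force: 59.1
```

Call:
move_arm(
  linear=[
    [0,0,0],
    [0,0,0],
    [0,0,0],
    [0,0,0],
    [0,0,0],
    [0,0,0],
    [0,0,0],
    [0,0,0],
  ],
  dr=[
    [0,0,0.12],
    [0,0,0.12],
    [0,0,0.12],
    [0,0,0.12],
    [0,0,0.12],
    [0,0,0.12],
    [0,0,0.12],
    [0,0,0.12],
  ],
)

```text
clock: 25.75
tool_pos: [0.5596, -0.2769, 0.1254]
eef_rot: [-1.984, -2.436, -0.001]
ft_force: [0.2, -0.2, -6.0]
opening: 0.153
grip_force: 59.2
```

Call:
move_arm(
  linear=[
    [0,0,0],
    [0,0,0],
    [0,0,0],
    [0,0,0],
    [0,0,0],
    [0,0,0],
    [0,0,0],
    [0,0,0],
  ],
  dr=[
    [0,0,0.12],
    [0,0,0.12],
    [0,0,0.12],
    [0,0,0.12],
    [0,0,0.12],
    [0,0,0.05],
    [0,0,0],
    [0,0,0],
  ],
)

```text
clock: 26.42
tool_pos: [0.5596, -0.2768, 0.1254]
eef_rot: [-2.651, -1.685, -0.0]
ft_force: [0.3, 0.3, -4.9]
opening: 0.153
grip_force: 59.1
```

Call:
move_arm(
  linear=[
    [0,0,0],
    [0,0,0],
    [0,0,0],
    [0,0,0],
    [0,0,0],
    [0,0,0],
    [0,0,0],
    [0,0,0],
  ],
  dr=[
    [0,0,0],
    [0,0,0],
    [0,0,0],
    [0,0,0],
    [0,0,0],
    [0,0,0],
    [0,0,0],
    [0,0,0],
  ],
)

```text
clock: 27.08
tool_pos: [0.5594, -0.2773, 0.1254]
eef_rot: [2.653, 1.682, -0.0]
ft_force: [-0.6, 1.0, -5.1]
opening: 0.155
grip_force: 59.1
```

```bash
python3 - <<'E'
from h import *
plan(.5595,-.2775,.125,64.5)
E
```

```text
lin [-0.2  0.2  0.4] | 0.0 dr [-0.     0.     0.004] z [ 0.5594 -0.2773  0.1254] q [ 0.51  0.62 -0.17  1.68  0.13  0.85 -0.16] F [-0.6  1.  -5.1] op 0.155 t 27.0833
```

Call:
move_arm(
  linear=[
    [0,0,0],
    [0,0,0],
    [0,0,0],
    [0,0,0],
    [0,0,0],
    [0,0,0],
    [0,0,0],
    [0,0,0],
  ],
  dr=[
    [0,0,0],
    [0,0,0],
    [0,0,0],
    [0,0,0],
    [0,0,0.12],
    [0,0,0.12],
    [0,0,0.12],
    [0,0,0.12],
  ],
)

```text
clock: 27.75
tool_pos: [0.5594, -0.2772, 0.1254]
eef_rot: [-2.98, -0.994, -0.0]
ft_force: [-0.6, 0.5, -4.4]
opening: 0.154
grip_force: 59.2
```

Call:
move_arm(
  linear=[
    [0,0,0],
    [0,0,0],
    [0,0,0],
    [0,0,0],
    [0,0,0],
    [0,0,0],
    [0,0,0],
    [0,0,0],
  ],
  dr=[
    [0,0,0.12],
    [0,0,0.12],
    [0,0,0.12],
    [0,0,0.12],
    [0,0,0.12],
    [0,0,0.12],
    [0,0,0.12],
    [0,0,0.12],
  ],
)

```text
clock: 28.42
tool_pos: [0.5596, -0.277, 0.1254]
eef_rot: [-3.102, 0.494, -0.0]
ft_force: [-0.6, -0.0, -4.7]
opening: 0.153
grip_force: 59.2
```

Call:
move_arm(
  linear=[
    [0,0,0],
    [0,0,0],
    [0,0,0],
    [0,0,0],
    [0,0,0],
    [0,0,0],
    [0,0,0],
    [0,0,0],
  ],
  dr=[
    [0,0,0.12],
    [0,0,0.12],
    [0,0,0.12],
    [0,0,0.12],
    [0,0,0.12],
    [0,0,0.05],
    [0,0,0],
    [0,0,0],
  ],
)

```text
clock: 29.08
tool_pos: [0.5596, -0.2768, 0.1253]
eef_rot: [-2.788, 1.447, 0.0]
ft_force: [-0.1, -0.2, -4.4]
opening: 0.149
grip_force: 59.1
```

Call:
move_arm(
  linear=[
    [0,0,0],
    [0,0,0],
    [0,0,0],
    [0,0,0],
    [0,0,0],
    [0,0,0],
    [0,0,0],
    [0,0,0],
  ],
  dr=[
    [0,0,0],
    [0,0,0],
    [0,0,0],
    [0,0,0],
    [0,0,0],
    [0,0,0],
    [0,0,0],
    [0,0,0],
  ],
)

```text
clock: 29.75
tool_pos: [0.5594, -0.2773, 0.1254]
eef_rot: [2.786, -1.451, -0.0]
ft_force: [0.1, -0.0, -4.0]
opening: 0.149
grip_force: 59.1
```

```bash
python3 - <<'E'
from h import *
plan(.5595,-.2775,.125,-55.5)
c=camera("scene"); i=c["color"][170:330,180:440]; cv2.imwrite("pics/s3.png",cv2.resize(i,None,fx=3,fy=3,interpolation=cv2.INTER_CUBIC))
E
```

```text
lin [0.2 0.  0.4] | 0.0 dr [0.    0.    0.009] z [ 0.5594 -0.2773  0.1254] q [ 0.14  0.64  0.35  1.71 -0.28  0.85 -1.91] F [ 0.1 -0.  -4. ] op 0.149 t 29.75
```

View pics/s3.png

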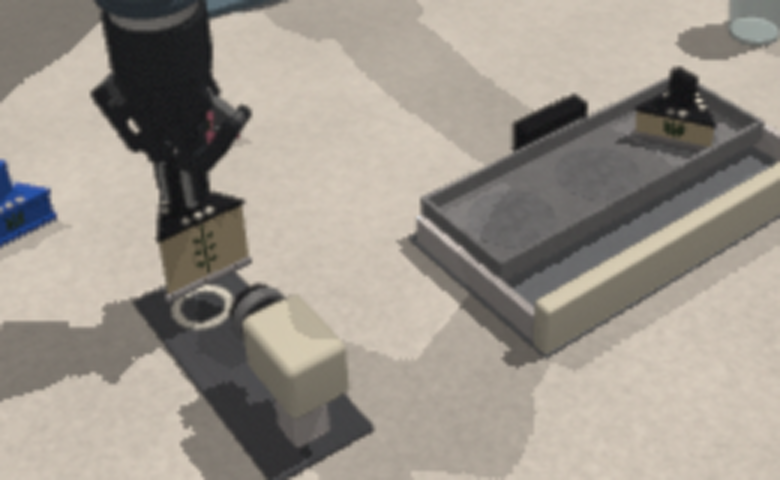

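The three-pip side at (205,215) faces the lens, and the short block stands in the tray at (677,115). Next I carry the tall block to the right felt.

Call:
move_arm(
  linear=[
    [0,0,-10],
    [0,0,-10],
    [0,0,-10],
    [0,0,0],
    [0,0,0],
    [0,0,0],
    [0,0,0],
    [0,0,0],
  ],
  dr=[
    [0,0,-0.12],
    [0,0,-0.12],
    [0,0,-0.12],
    [0,0,-0.12],
    [0,0,-0.12],
    [0,0,-0.12],
    [0,0,-0.12],
    [0,0,-0.12],
  ],
)

```text
clock: 30.47
tool_pos: [0.5593, -0.2775, 0.1554]
eef_rot: [3.141, 0.009, -0.0]
ft_force: [-1.4, -0.2, -4.5]
opening: 0.154
grip_force: 59.2
```

Call:
move_arm(
  linear=[
    [0,0,0],
    [0,0,0],
    [0,0,0],
  ],
  dr=[
    [0,0,-0.1],
    [0,0,0],
    [0,0,0],
  ],
)

```text
clock: 30.72
tool_pos: [0.5593, -0.2775, 0.1554]
eef_rot: [-3.138, -0.151, 0.0]
ft_force: [0.5, 0.4, -4.7]
opening: 0.149
grip_force: 59.2
```

```bash
python3 - <<'E'
from h import *
plan(.627,-.005,.155,5.5)
E
```

```text
lin [  93.7 -264.7    0.4] | 281.0 dr [-0.  0.  0.] z [ 0.5593 -0.2775  0.1554] q [ 0.32  0.58  0.1   1.68 -0.07  0.89 -1.03] F [ 0.5  0.4 -4.7] op 0.149 t 30.7167
```

Call:
move_arm(
  linear=[
    [0,-30,0],
    [14,-35,0],
    [14,-35,0],
    [14,-35,0],
    [14,-35,0],
    [14,-35,0],
    [14,-35,0],
    [10,-25,0],
  ],
  dr=[
    [0,0,0],
    [0,0,0],
    [0,0,0],
    [0,0,0],
    [0,0,0],
    [0,0,0],
    [0,0,0],
    [0,0,0],
  ],
)

```text
clock: 31.38
tool_pos: [0.6272, 0.0007, 0.1554]
eef_rot: [-3.136, -0.157, -0.001]
ft_force: [-0.1, 1.5, -3.7]
opening: 0.154
grip_force: 59.6
```

Call:
move_arm(
  linear=[
    [0,0,10],
    [0,0,15],
    [0,0,12],
    [0,0,8],
    [0,0,4],
    [0,0,2],
    [0,0,1],
    [0,0,0],
  ],
  dr=[
    [0,0,0],
    [0,0,0],
    [0,0,0],
    [0,0,0],
    [0,0,0],
    [0,0,0],
    [0,0,0],
    [0,0,0],
  ],
)

```text
clock: 32.05
tool_pos: [0.6269, -0.0045, 0.1037]
eef_rot: [3.138, 0.155, 0.001]
ft_force: [-0.4, -0.1, -4.8]
opening: 0.153
grip_force: 59.6
```

```bash
python3 - <<'E'
from h import *
plan(.627,-.005,.1005,5.5)
E
```

```text
lin [0.1 0.5 3.2] | 3.0 dr [ 0.    -0.001  0.003] z [ 0.6269 -0.0045  0.1037] q [-0.11  0.65  0.07  1.7  -0.06  0.8  -1.49] F [-0.4 -0.1 -4.8] op 0.153 t 32.05
```

Call:
move_arm(
  linear=[
    [0,0,1.5],
    [0,0,1],
    [0,0,0.5],
    [0,0,0],
  ],
  dr=[
    [0,0,0],
    [0,0,0],
    [0,0,0],
    [0,0,0],
  ],
)

```text
clock: 32.38
tool_pos: [0.6268, -0.0042, 0.1008]
eef_rot: [-3.138, -0.157, -0.001]
ft_force: [-0.7, -0.3, -2.0]
opening: 0.152
grip_force: 60.2
```

Call:
move_arm(
  linear=[
    [0,0,0.5],
    [0,0,0],
    [0,0,0],
  ],
  dr=[
    [0,0,0],
    [0,0,0],
    [0,0,0],
  ],
)

```text
clock: 32.63
tool_pos: [0.6269, -0.0043, 0.1007]
eef_rot: [-3.138, -0.157, -0.001]
ft_force: [-2.9, -0.3, 6.1]
opening: 0.153
grip_force: 61.2
```

Call:
move_arm(
  linear=[
    [0,0,0],
    [0,0,0],
    [0,0,0],
    [0,0,0],
    [0,0,0],
    [0,0,0],
    [0,0,0],
    [0,0,0],
  ],
  dr=[
    [0,0,0],
    [0,0,0],
    [0,0,0],
    [0,0,0],
    [0,0,0],
    [0,0,0],
    [0,0,0],
    [0,0,0],
  ],
  grip=0,
)

```text
clock: 33.3
tool_pos: [0.6266, -0.0042, 0.0999]
eef_rot: [3.138, 0.157, 0.0]
ft_force: [1.5, -0.3, -0.3]
opening: 0.997
grip_force: 0.0
```

Call:
move_arm(
  linear=[
    [0,0,-10],
    [0,0,-20],
    [0,0,-30],
    [0,0,-30],
    [0,0,-10],
    [0,0,0],
    [0,0,0],
    [0,0,0],
  ],
  dr=[
    [0,0,0],
    [0,0,0],
    [0,0,0],
    [0,0,0],
    [0,0,0],
    [0,0,0],
    [0,0,0],
    [0,0,0],
  ],
)

```text
clock: 33.97
tool_pos: [0.6255, -0.0042, 0.1986]
eef_rot: [-3.138, -0.157, 0.004]
ft_force: [-0.1, 0.1, 0.4]
opening: 1.003
grip_force: 0.0
```

```bash
python3 - <<'E'
from h import *
plan(.49,.088,.20,5)
c=camera("top"); np.savez("t3.npz",**c); P=cloud(c); q=P.reshape(-1,3)
c2=camera("wrist"); q2=cloud(c2).reshape(-1,3); q0=q
for n,q in(("top",q0),("wr",q2)):
  for lo,hi,x,y in((.058,.067,.609,.202),(.09,.1,.609,.202),(.09,.098,.627,-.004),(.122,.134,.627,-.004)):
    m=(abs(q[:,0]-x)<.06)&(abs(q[:,1]-y)<.06)&(q[:,2]>lo)&(q[:,2]<hi); print(n,q[m].mean(0).round(4) if m.any() else 0,m.sum())
  m=(abs(q[:,0]-.545)<.03)&(abs(q[:,1]-.091)<.05)&(q[:,2]>.053)&(q[:,2]<.066); 
  if m.any(): print("pad",q[m].min(0),q[m].max(0),q[m].mean(0),m.sum())
cv2.imwrite("pics/w5.png",c2["color"])
E
```

```text
lin [-125.7 -105.2   -1.1] | 164.0 dr [-0.     0.002  0.013] z [ 0.6255 -0.0042  0.1986] q [-0.12  0.53  0.08  1.64 -0.05  0.98 -1.5 ] F [-0.1  0.1  0.4] op 1.003 t 33.9667
top [0.6088 0.1999 0.0629] 265
top [0.6096 0.2003 0.0962] 52
top 0 0
top 0 0
pad [0.53763756 0.10941594 0.05413044] [0.56054781 0.13205746 0.06518446] [0.54846938 0.11970868 0.06009623] 63
wr [0.6148 0.1929 0.0621] 1920
wr [0.6094 0.2001 0.0951] 599
wr [ 0.6287 -0.0043  0.0942] 2720
wr [ 0.6275 -0.0042  0.1278] 597
pad [0.53522291 0.05154718 0.0530728 ] [0.56349471 0.13218274 0.062295  ] [0.55109841 0.09154056 0.05941514] 1538
```

View pics/w5.png

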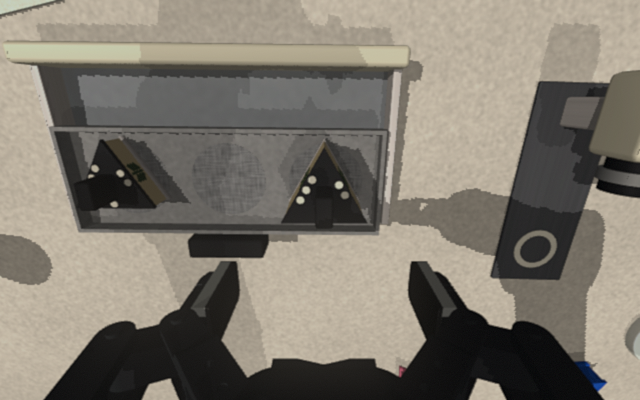

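Both blocks stand in the tray (short tab at (97,190), tall tab at (323,210)) and the pad is at (228,245). Moving in front of the pad with the fingers shut.

Call:
move_arm(
  linear=[
    [-25,-21,0],
    [-25,-21,0],
    [-25,-21,0],
    [-25,-21,0],
    [-26,-21,0],
    [0,0,0],
    [0,0,0],
    [0,0,0],
  ],
  dr=[
    [0,0,0],
    [0,0,0],
    [0,0,0],
    [0,0,0],
    [0,0,0],
    [0,0,0],
    [0,0,0],
    [0,0,0],
  ],
  grip=255,
)

```text
clock: 34.73
tool_pos: [0.4909, 0.0873, 0.1995]
eef_rot: [3.137, 0.157, -0.0]
ft_force: [0.4, -0.4, -0.2]
opening: 0.002
grip_force: 0.0
```

Call:
move_arm(
  linear=[
    [0,0,30],
    [0,0,30],
    [0,0,30],
    [0,0,30],
    [0,0,30],
    [0,0,12],
    [0,0,0],
    [0,0,0],
  ],
  dr=[
    [0,0,0],
    [0,0,0],
    [0,0,0],
    [0,0,0],
    [0,0,0],
    [0,0,0],
    [0,0,0],
    [0,0,0],
  ],
)

```text
clock: 35.4
tool_pos: [0.4911, 0.0867, 0.0372]
eef_rot: [3.137, 0.154, -0.002]
ft_force: [0.4, 0.0, 1.1]
opening: -0.004
grip_force: 0.0
```

```bash
python3 - <<'E'
from h import *
plan(.527,.090,.037,5)
E
```

```text
lin [36.1  0.2  0.1] | 36.0 dr [0.001 0.001 0.011] z [0.4911 0.0867 0.0372] q [-0.29  0.6   0.03  2.05 -0.03  0.5  -1.71] F [0.4 0.  1.1] op -0.004 t 35.4
```

Call:
move_arm(
  linear=[
    [10,0,0],
    [10,0,0],
    [6,0,0],
    [3,0,0],
    [3,0,0],
    [3,0,0],
    [3,0,0],
    [3,0,0],
  ],
  dr=[
    [0,0,0],
    [0,0,0],
    [0,0,0],
    [0,0,0],
    [0,0,0],
    [0,0,0],
    [0,0,0],
    [0,0,0],
  ],
)

```text
clock: 36.07
tool_pos: [0.5302, 0.0915, 0.0377]
eef_rot: [3.137, 0.157, -0.005]
ft_force: [-4.8, -1.2, 2.9]
opening: 0.001
grip_force: 2.0
```

Call:
move_arm(
  linear=[
    [3,0,0],
    [3,0,0],
    [3,0,0],
    [3,0,0],
    [3,0,0],
    [3,0,0],
    [3,0,0],
    [3,0,0],
  ],
  dr=[
    [0,0,0],
    [0,0,0],
    [0,0,0],
    [0,0,0],
    [0,0,0],
    [0,0,0],
    [0,0,0],
    [0,0,0],
  ],
)

```text
clock: 36.73
tool_pos: [0.5547, 0.0937, 0.0377]
eef_rot: [3.137, 0.156, -0.003]
ft_force: [-5.3, -1.5, 3.4]
opening: -0.002
grip_force: 2.9
```

Call:
move_arm(
  linear=[
    [3,0,0],
    [3,0,0],
    [3,0,0],
    [3,0,0],
    [2,0,0],
    [2,0,0],
    [2,0,0],
    [0,0,0],
  ],
  dr=[
    [0,0,0],
    [0,0,0],
    [0,0,0],
    [0,0,0],
    [0,0,0],
    [0,0,0],
    [0,0,0],
    [0,0,0],
  ],
)

```text
clock: 37.4
tool_pos: [0.5728, 0.0954, 0.0376]
eef_rot: [3.137, 0.156, -0.003]
ft_force: [-5.6, -2.8, 3.0]
opening: -0.0
grip_force: 2.9
```

Call:
move_arm(
  linear=[
    [1,0,0],
    [1,0,0],
    [0,0,0],
  ],
  dr=[
    [0,0,0],
    [0,0,0],
    [0,0,0],
  ],
)

```text
clock: 37.65
tool_pos: [0.5745, 0.0955, 0.0376]
eef_rot: [3.137, 0.156, -0.003]
ft_force: [-6.0, -1.8, 3.7]
opening: 0.0
grip_force: 3.2
```

Call:
move_arm(
  linear=[
    [1,0,0],
    [1,0,0],
    [1,0,0],
  ],
  dr=[
    [0,0,0],
    [0,0,0],
    [0,0,0],
  ],
)

```text
clock: 37.9
tool_pos: [0.5766, 0.0957, 0.0376]
eef_rot: [3.137, 0.156, -0.006]
ft_force: [-10.4, -2.2, 8.0]
opening: -0.001
grip_force: 5.3
```

Call:
move_arm(
  linear=[
    [1,0,0],
    [0.5,0,0],
    [0,0,0],
  ],
  dr=[
    [0,0,0],
    [0,0,0],
    [0,0,0],
  ],
)

```text
clock: 38.15
tool_pos: [0.5766, 0.0957, 0.0374]
eef_rot: [3.136, 0.156, -0.011]
ft_force: [-12.2, -3.1, 9.6]
opening: 0.001
grip_force: 6.3
```

At the stop, with 12 N on the tool. Backing off gently.

Call:
move_arm(
  linear=[
    [-2,0,0],
    [-3,0,0],
    [-3,0,0],
    [-3,0,0],
    [-3,0,0],
    [-4,0,0],
    [-5,0,0],
    [-5,0,0],
  ],
  dr=[
    [0,0,0],
    [0,0,0],
    [0,0,0],
    [0,0,0],
    [0,0,0],
    [0,0,0],
    [0,0,0],
    [0,0,0],
  ],
)

```text
clock: 38.82
tool_pos: [0.5526, 0.0942, 0.0382]
eef_rot: [-3.137, -0.157, -0.003]
ft_force: [0.9, -0.2, -0.0]
opening: -0.003
grip_force: 0.0
```

Call:
move_arm(
  linear=[
    [-20,0,0],
    [-30,0,0],
    [-30,0,-10],
    [0,0,-30],
    [0,0,-30],
    [0,0,-30],
    [0,0,0],
    [0,0,0],
  ],
  dr=[
    [0,0,0],
    [0,0,0],
    [0,0,0],
    [0,0,0],
    [0,0,0],
    [0,0,0],
    [0,0,0],
    [0,0,0],
  ],
)

```text
clock: 39.48
tool_pos: [0.4739, 0.0864, 0.1396]
eef_rot: [-3.136, -0.157, -0.008]
ft_force: [1.0, -0.5, -0.2]
opening: 0.001
grip_force: 0.0
```

```bash
python3 - <<'E'
from h import *
plan(.45,.088,.15,5)
c2=camera("wrist"); q2=cloud(c2).reshape(-1,3); q0=cloud(camera("top")).reshape(-1,3)
for n,q in(("top",q0),("wr",q2)):
  for lo,hi,x,y in((.058,.067,.649,.206),(.09,.1,.649,.206),(.09,.098,.667,0),(.122,.134,.667,0)):
    m=(abs(q[:,0]-x)<.06)&(abs(q[:,1]-y)<.06)&(q[:,2]>lo)&(q[:,2]<hi); print(n,q[m].mean(0).round(4) if m.any() else 0,m.sum())
  m=(abs(q[:,0]-.58)<.03)&(abs(q[:,1]-.093)<.05)&(q[:,2]>.053)&(q[:,2]<.066); 
  if m.any(): print("pad",q[m].min(0),q[m].mean(0),m.sum())
cv2.imwrite("pics/s4.png",cv2.resize(camera("scene")["color"][150:310,200:460],None,fx=3,fy=3,interpolation=cv2.INTER_CUBIC))
E
```

```text
lin [-23.5  -4.  -10.5] | 26.0 dr [-0.001 -0.005  0.013] z [0.4739 0.0864 0.1396] q [-0.31  0.39  0.04  2.06 -0.02  0.7  -1.72] F [ 1.  -0.5 -0.2] op 0.001 t 39.4833
top [0.6486 0.2036 0.0629] 254
top [0.6498 0.2044 0.0961] 52
top [ 0.6677 -0.0019  0.0949] 275
top [ 0.6674 -0.0019  0.1285] 55
pad [0.58184181 0.05646265 0.05310871] [0.59308352 0.07068218 0.06063008] 91
wr 0 0
wr 0 0
wr 0 0
wr 0 0
pad [0.57458453 0.05514904 0.05305928] [0.58839372 0.09576974 0.05998288] 4229
```

View pics/s4.png

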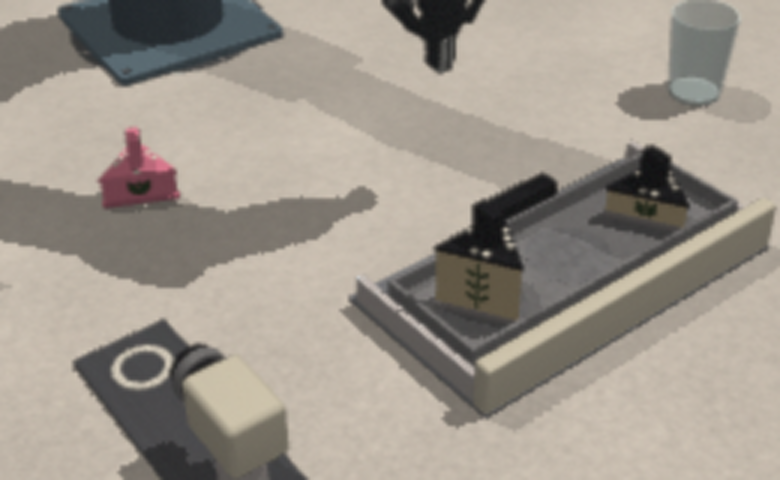

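The tray has stayed in, about 40 mm, with the tall block at (478,275) and the short block at (647,195) both upright. The gripper is clear.

```bash
python3 -c "
from cell import close_job
print(close_job())"
```

```text
the job is handed in; nothing more can be done
None
```

I photographed the short and tall blocks on all three sides (there was no medium block on the table) and stood both in the tray. The tray is latched about 40 mm in with both still upright, and the job is handed in; no verdict came back.

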